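Clear the cradle and lay the ink roller to rest

ROBOT

A 7-joint arm with a two-finger parallel gripper is mounted at the origin on the work surface. World frame = base frame: x ahead of the robot, y to its left, z up, the work surface at z = 0. Lengths are in m, angles in rad, forces in N, time in s.
With the tool pointing down it reaches from about 0.425 to 0.875 m from the base axis. Payload 8.4 kg.
Tool frame: the origin (TCP) lies at the very end of the fingers, on their centre line; the grasp point (between the pads) lies 19 mm behind it; z points along the fingers, y is the direction in which the jaws open and shut (so a half turn about z gives the same grasp; the last joint's range is limited). The gripper opens to 85 mm and grips with 20 to 120 N. Pads are 22 mm wide; open, the fingers measure 114 mm over their backs; the gripper's body (76 mm by 85 mm) begins 54 mm behind the grasp point. The pads swing forward as they close: fully open they stand 13 mm farther back than shut.
Start: joints at [-1.331, 0.333, 0.04, 1.465, -0.013, 1.343, -0.059], TCP at [0.216, 0.613, 0.231] pointing down, gripper open.
Joint ranges: [-2.58, 2.58], [-0.38, 2.09], [-1.3, 1.39], [0.25, 2.4], [-1.5, 4.64], [0.08, 2.09], [-2.65, 2.65]. Speed limits (rad/s): [2.22, 2.22, 2.79, 2.79, 3.14, 3.14, 3.14].

INTERFACE

Orientations are given as a rotation vector (axis times angle).
In Python, from station import sensors, vision, r gives the robot as it stands. The module is installed in compiled form; this text tells all that it offers.
- The arm moves only by the shell command python3 -m pendant 'ROWS' [FORCE]. ROWS is JSON, a list that holds one entry, the list of rows, each a list of 5 numbers: the closure in counts, from 0 (fully open) to 255 (shut), then the shift along the tool's x, y, z in mm, then the turn about the tool's z in rad. In form: [[[jaw, tx, ty, tz, yaw], ...]]. A call has exactly 10 rows; each row shifts and turns the commanded pose from where the row before left it, along the tool's axes as they then stand; what a row does not reach is not made up. A row lasts 1/10 s, in which the tool goes at most 50 mm and 8.59 degrees, less where a joint would pass 70% of its speed; a pose out of reach is approached as far as the arm can. A call with a gripper value outside its range is refused whole. The fingers move at their own pace and stop on an object; FORCE is the grip in N (left out, the last holds). Time passes only in rows, so rows that do not move let the fingers close, or fill a call up. It gives the time, the measured TCP pose, the force and the opening at its end, in the units of the state.
- sensors.get_state(): the state, without advancing time (a new reading comes with each control period).
- vision.capture(name): name is "side" or "top"; returns (picture, depth): 384x512x3 uint8, red, green, blue; 384x512 float32, m along the optical axis (not along the pixel's ray), 0 where there is no reading.
- vision.camera_model(name): a dict with "K" (3x3 intrinsics, pixels), "camera_from_world" (4x4, takes a point from world to camera coordinates). Camera axes: x right, y down, z forward; pixel columns grow to the right and rows downward; lengths in m; the calibration is good to about 2 mm. A picture is of the moment at which its call begins. camera_model takes no time and is no camera call.
- r.close_job(): hands the job in, once; it reports no verdict.
The state is a dict: "time_s": time; "q": joint angles; "dq": joint speeds; "joint_efforts": joint torques, N m; "tcp_pos": TCP position; "orientation": TCP orientation; "contact_force": force on the tool from outside, world axes, zero at the start; "moment": the same for the moment, N m; "grip_width": finger opening in m.
Only numpy, scipy, OpenCV 4.12 (cv2) and the standard library are available. Lean on these libraries where they do the work, as an engineer would, in place of code of your own. Each camera call takes 0.05 s, during which the arm holds its last target.

TASK

Someone left the blue ink bottle standing in the roller cradle of the caddy: first stand it upright in the caddy's red ring, down on the base, and let go. Then take the green ink roller that stands on end on the table and lay it on its side in the cradle, a hub in each V notch so that the rubber hangs clear. Set both down gently without dropping or toppling them, and leave everything else on the table where it is.

Things in the scene. Friction and masses are not known exactly. Their poses are not given: they have to be found in the camera images.
- caddy: Inking caddy fixed to the table: plywood base 10 mm thick, x -50 to 145, y -70 to 70 mm. Origin on the table under the middle of the roller cradle, z up. Cradle: two yellow plates at y = -54 and +54, 10 thick, 68 wide in x, tops 54 above the table, each with a 90 degree V notch open upward, 49 wide at the top. Red ring centred at x = 105: inner dia 52, outer 62, rim 40 above the table
- cradle (a point): The point where the middle of the roller comes to rest: midway between the yellow plates, 48 above the table; axes as the caddy's (y along the laid roller)
- ring_seat (a point): Centre of the floor inside the red ring, on the caddy's base, 10 above the table; axes as the caddy's
- roller: Loose inking roller, about 250 g, standing on end on the table: green rubber barrel 38 mm dia x 90 long, an aluminium hub 26 dia x 15 long at each end, 120 in all, both ends alike. Origin at the centre of the end it stands on at the start, z along its axis. Grip it by the rubber. Laid right, the hubs rest in the V notches and the rubber hangs between the plates with 4 mm play either way
- roller_mid (a point): Middle of the roller, on its axis, 60 from each end; axes as the roller's
- ink_bottle: Loose blue ink bottle with a white cap, about 150 g: body 42 mm dia up to height 78, cap 24 dia from 88 to 108. Origin at the centre of its underside, z up. At the start it stands on the caddy's base (10 above the table) between the yellow plates, where the roller belongs, off the middle by up to 5 mm across and 12 mm along the cradle
- ink_tin: Bystander, loose: short steel ink tin with an orange label, 68 dia x 55 high, stands upright (mm); origin at the centre of its underside
- palette: Bystander, loose: round black paint box with six coloured pans, 104 dia x 28 high (mm); origin at the centre of its underside
- pencil: Bystander, loose: red pencil lying down, 170 long along its x axis, 8 thick (mm); origin at the centre of its underside
- eraser: Bystander, loose: white eraser, 45 x 22 x 14 (mm); origin at the centre of its underside
- ink_knife: Bystander, loose: ink spatula lying flat, about 190 mm long along its x axis, handle to its -x; origin under it at table level
Not all that is in view belongs to the job. Of the things that look like the ink_bottle, the largest one is meant.

How it is judged:
On the way, in this order (a step that is already met when the one before it is completed fails the run):
1. the ink bottle stands upright in the red ring, on the base, released (horizontal distance between ink_bottle and ring_seat below 0.008 m and z of ink_bottle in the frame of ring_seat below 0.004 m and angle between ink_bottle's own z axis and vertical below 0.1 rad and contact force between the fingers and ink_bottle below 0.1 N), for 0.2 s.
2. the roller lies in the cradle, a hub in each notch, released (horizontal distance between roller_mid and cradle below 0.007 m and z of roller_mid in the frame of cradle below 0.003 m and angle between the z axis of roller and the y axis of caddy, either way round below 0.05 rad and contact force between the fingers and roller below 0.1 N), for 0.2 s.
At the end, for the whole second after the job is handed in: Ink bottle in the red ring: foot within 8 mm of its centre and 4 mm of the base, tilt below 0.1 rad. Roller in the cradle: middle within 7 mm horizontally of the cradle point and at most 3 mm above it, axis within 0.05 rad of the cradle's. Both released and at rest (all of step 1 and all of step 2 and linear speed of each of ink_bottle, roller below 0.02 m/s); the robot touches nothing.
It fails at once if the ink bottle dropped or toppled (falls free of the fingers faster than 0.6 m/s) (linear speed of ink_bottle above 0.6 m/s and contact force between the fingers and ink_bottle below 0.1 N).
It fails at once if the roller dropped or toppled (falls free of the fingers faster than 0.6 m/s) (linear speed of roller above 0.6 m/s and contact force between the fingers and roller below 0.1 N).
It fails at once if a bystander moved more than 30 mm (distance of any of ink_tin, palette, pencil, eraser, ink_knife from where it was at the start of the episode above 0.03 m).
It also fails if it takes over 51 s, if anything falls off the work surface, if the arm or the gripper's body presses on something with over 40 N, if the wrist force passes 120 N, or if a joint passes its speed limit or range.

## Working session

There is one attempt and no reset: what is moved stays moved. The work goes in short steps, Python scripts to look and compute and a shell command to move; the robot and the scene stay as the last step left them, time stands still between calls to the robot, and variables do not carry over. Pictures are saved under pics/ and viewed, and the job is handed in when it is done.

```bash
mkdir -p pics
python3 - <<'E'
from station import sensors, vision, r
import cv2,numpy as np
s=sensors.get_state()
for k,v in s.items(): print(k,np.round(v,4))
for n in("side","top"):
    p,d=vision.capture(n); cv2.imwrite(f"pics/{n}0.png",cv2.cvtColor(p,cv2.COLOR_RGB2BGR)); np.savez(f"pics/{n}0.npz",p=p,d=d)
    m=vision.camera_model(n); print(n,m["K"],m["camera_from_world"])
E
```

```text
time_s 0.0
q [-1.3312  0.3339  0.0399  1.4663 -0.0134  1.3433 -0.0585]
dq [ 0.0003  0.0001 -0.001  -0.0009  0.0006 -0.0004 -0.0001]
joint_efforts [-4.00000e-04 -6.58534e+01  1.36510e+00 -4.05575e+01  1.67000e-02
  1.24000e-02  1.00000e-04]
tcp_pos [0.2159 0.6126 0.2304]
orientation [-5.2970e-01 -3.0964e+00  2.5000e-03]
contact_force [0.7    0.1509 0.0724]
moment [ 0.0293 -0.0274  0.0095]
grip_width 0.0854
side [[407.10539867   0.         251.10133524]
 [  0.         407.10539867 193.35979831]
 [  0.           0.           1.        ]] [[ 0.77549524 -0.63131684 -0.00679583 -0.39828349]
 [-0.3806216  -0.45890483 -0.80282848  0.23165729]
 [ 0.5037205   0.6251763  -0.59617133  0.74227322]
 [ 0.          0.          0.          1.        ]]
top [[355.62909363   0.         255.61020881]
 [  0.         355.62909363 189.35630132]
 [  0.           0.           1.        ]] [[-1.17214086e-02 -9.99929647e-01 -1.81931396e-03  8.46400969e-03]
 [-9.94670268e-01  1.18461119e-02 -1.02424249e-01  4.99705112e-01]
 [ 1.02438595e-01  6.09061028e-04 -9.94739143e-01  9.57513509e-01]
 [ 0.00000000e+00  0.00000000e+00  0.00000000e+00  1.00000000e+00]]
```

View pics/side0.png

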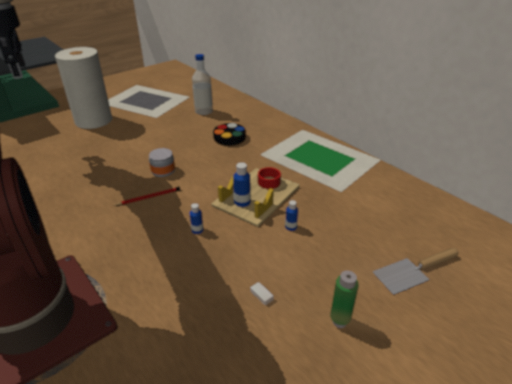

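View pics/top0.png

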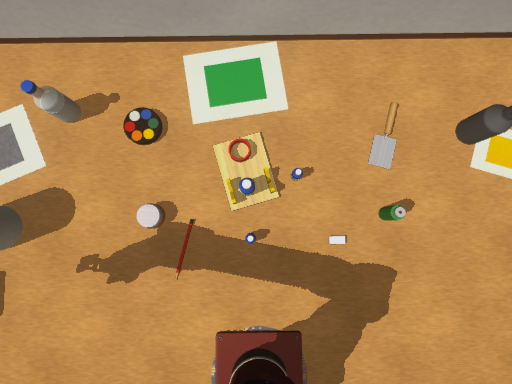

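```bash
cat > h.py <<'E'
import cv2,numpy as np
from station import sensors, vision
def ray(n,u,v,z):
    m=vision.camera_model(n);T=m["camera_from_world"];R,t=T[:3,:3],T[:3,3]
    c=-R.T@t; d=R.T@np.linalg.inv(m["K"])@np.array([u,v,1.]); return c+d*(z-c[2])/d[2]
def proj(n,X):
    m=vision.camera_model(n);T=m["camera_from_world"];p=m["K"]@(T[:3,:3]@np.array(X)+T[:3,3]);return p[:2]/p[2]
def hsvmask(p,lo,hi):
    return cv2.inRange(cv2.cvtColor(p,cv2.COLOR_RGB2HSV),np.array(lo),np.array(hi))
def blobs(m,amin=10):
    c,_=cv2.findContours(m,cv2.RETR_EXTERNAL,cv2.CHAIN_APPROX_NONE);return [x for x in c if cv2.contourArea(x)>=amin]
def snap(tag):
    o={}
    for n in("side","top"):
        p,d=vision.capture(n);cv2.imwrite(f"pics/{n}{tag}.png",cv2.cvtColor(p,cv2.COLOR_RGB2BGR));np.savez(f"pics/{n}{tag}.npz",p=p,d=d);o[n]=(p,d)
    return o
def crop(p,u0,v0,u1,v1,k,f):
    cv2.imwrite(f,cv2.cvtColor(cv2.resize(p[v0:v1,u0:u1],None,fx=k,fy=k,interpolation=cv2.INTER_NEAREST),cv2.COLOR_RGB2BGR))
E
python3 - <<'E'
from h import *
t=np.load("pics/top0.npz")["p"];s=np.load("pics/side0.npz")["p"]
a=cv2.resize(t[120:255,200:320],None,fx=4,fy=4,interpolation=0);b=cv2.resize(s[150:240,180:310],None,fx=3,fy=3,interpolation=0)
cv2.imwrite("pics/c_top.png",a[:,:,::-1]);cv2.imwrite("pics/c_side.png",b[:,:,::-1])
crop(t,360,190,430,240,6,"pics/c_roll.png")
for nm,lo,hi in(("blue",(105,120,50),(130,255,255)),("green",(45,80,30),(85,255,255)),("yellow",(22,190,120),(32,255,255)),("red",(0,180,80),(4,255,255)),("red2",(174,180,60),(180,255,255))):
  for n,p in(("top",t),("side",s)):
    for c in blobs(hsvmask(p,lo,hi)):
        (u,v),(w,h),an=cv2.minAreaRect(c);print(nm,n,np.round([u,v,w,h,an,cv2.contourArea(c)],1))
E
```

```text
blue top [244.8 186.6  14.9  10.3  48.   46. ]
blue top [296.2 173.6   8.8   6.8  50.2  14.5]
blue top [145.5 113.5   9.    9.   90.   66. ]
blue top [26.5 85.5 11.  11.  90.  95. ]
blue side [195.6 217.9  12.9  10.   82.9  99.5]
blue side [291.5 214.5  13.    9.   90.   97. ]
blue side [241.5 203.5   3.   13.   90.   19.5]
blue side [241. 184.  20.  14.  90. 246.]
blue side [239.  128.    4.    8.   90.   24.5]
blue side [199.  57.   4.   6.  90.  22.]
green top [390.5 212.   14.   23.   90.  151.5]
green top [152.5 122.5   9.    9.   90.   67.5]
green top [ 234.9   81.8   41.5   57.6   81.  2285.5]
green side [344.  296.3  20.8  36.1  10.3 524. ]
green side [ 319.3  157.6   63.7   24.    21.8 1112. ]
green side [236.5 133.5   5.    9.   90.   33. ]
green side [  23.2   92.    44.7   59.2   75.1 1746. ]
yellow top [270.9 186.7   9.5   4.4  71.6  30.5]
yellow top [230.9 190.5  24.9   3.7  74.1  63. ]
yellow top [266.9 173.9  12.8   4.2  77.5  37. ]
yellow top [501.3 150.7  26.3  28.3  13.  601.5]
yellow top [148.  133.5   9.   10.   90.   76.5]
red top [183.8 247.8   2.3  49.7  15.1  47.5]
red top [239.  149.5  21.   20.   90.   34.5]
red top [129.5 126.   10.    9.   90.   72. ]
red side [269.  177.5  19.   20.   90.  311. ]
red side [221.5 126.5   3.    9.   90.   18.5]
```

View pics/c_top.png

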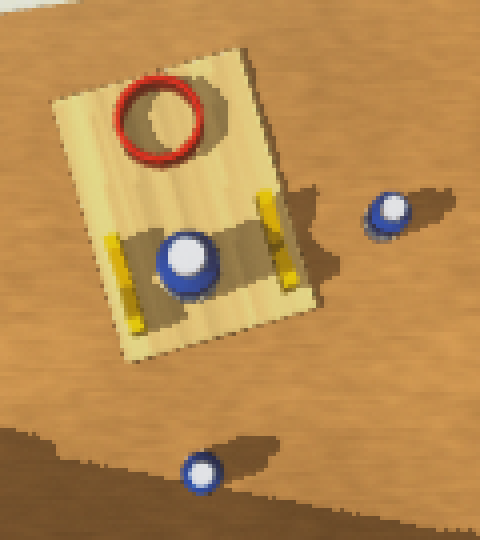

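View pics/c_side.png

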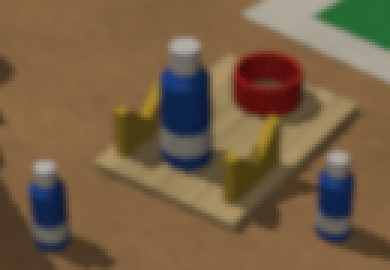

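View pics/c_roll.png

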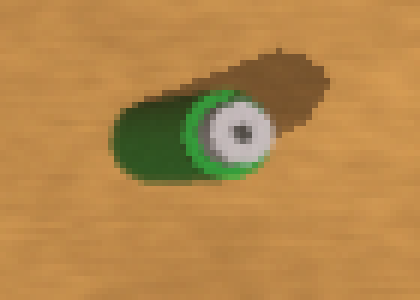

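Run:
```python
from h import *
t=np.load("pics/top0.npz")["p"];s=np.load("pics/side0.npz")["p"];d=np.load("pics/top0.npz")["d"]
np.set_printoptions(precision=4,suppress=True)
# base corners
C=[ray("top",u-.5,v-.5,.01) for u,v in((213.25,145),(260.75,131.75),(279.5,195.75),(232,210.25))]
for c in C: print("corner",c)
C=np.array(C)
ex=((C[0]-C[3])+(C[1]-C[2]));ex/=np.linalg.norm(ex); print("ex",ex,"ang",np.degrees(np.arctan2(ex[1],ex[0])),"len",np.linalg.norm(C[0]-C[3]),np.linalg.norm(C[1]-C[2]),np.linalg.norm(C[0]-C[1]))
ey=np.array([-ex[1],ex[0],0]); mid=C.mean(0); print("origin from base",mid-.0475*ex,"ring",mid+.0575*ex)
m=hsvmask(t,(0,150,60),(8,255,255))|hsvmask(t,(172,150,60),(180,255,255)); m2=np.zeros_like(m);m2[130:170,220:262]=m[130:170,220:262]
c=max(blobs(m2),key=cv2.contourArea);(u,v),rr=cv2.minEnclosingCircle(c);e=cv2.fitEllipse(c);print("ring",u,v,rr,e,ray("top",u,v,.04),ray("top",*e[0],.04))
w=hsvmask(t,(0,0,150),(180,70,255))
for nm,(u0,v0,u1,v1),z in(("cap",(238,174,256,193),.118),("hub",(388,200,410,224),.12)):
    q=np.zeros_like(w);q[v0:v1,u0:u1]=w[v0:v1,u0:u1];c=max(blobs(q,5),key=cv2.contourArea);(u,v),rr=cv2.minEnclosingCircle(c);print(nm,u,v,rr,ray("top",u,v,z), "depth",d[int(v),int(u)])
    X=ray("top",u,v,z);print(proj("side",X))
    M=vision.camera_model("top");Xc=np.linalg.inv(M["K"])@[u,v,1]*d[int(v),int(u)];T=M["camera_from_world"];print("dw",T[:3,:3].T@(Xc-T[:3,3]))
# barrel ring bright green of roller at z .105
g=hsvmask(s,(45,80,30),(85,255,255))
for nm,X in(("rol mid",None),):pass
crop(s,320,260,370,335,6,"pics/c_rs.png")
for q in((250.5,238.5,.06),(297.5,173,.06),(149,215,.055),(142,126,.028),(338,239.5,.014),(382,152,0),(396,103,0),(192,220,.008),(178,278,.008)): print(q,ray("top",*q))
```

```text
corner [0.6312 0.1231 0.01  ]
corner [ 0.6681 -0.0126  0.01  ]
corner [ 0.484  -0.0628  0.01  ]
corner [0.4449 0.0706 0.01  ]
ex [0.9637 0.2671 0.    ] ang 15.49269416836888 len 0.19350734614413884 0.19081767012198023 0.1406293465702881
origin from base [0.5113 0.0169 0.01  ] ring [0.6125 0.0449 0.01  ]
ring 239.2058868408203 149.7941131591797 11.441611289978027 ((239.45391845703125, 149.59576416015625), (21.450077056884766, 22.083019256591797), 144.92039489746094) [0.6084 0.0465 0.04  ] [0.609  0.0458 0.04  ]
cap 246.03192138671875 183.6702117919922 4.782952785491943 [0.5049 0.0264 0.118 ] depth 0.89258564
[240.6552 164.2798]
dw [0.505  0.0264 0.1173]
hub 399.8653869628906 211.84616088867188 5.203967571258545 [ 0.4297 -0.3546  0.12  ] depth 0.8818896
[347.7484 275.612 ]
dw [ 0.4297 -0.3545  0.1201]
(250.5, 238.5, 0.06) [0.3665 0.0175 0.06  ]
(297.5, 173, 0.06) [ 0.539  -0.1102  0.06  ]
(149, 215, 0.055) [0.4315 0.2873 0.055 ]
(142, 126, 0.028) [0.6824 0.3198 0.028 ]
(338, 239.5, 0.014) [ 0.3593 -0.2229  0.014 ]
(382, 152, 0) [ 0.6057 -0.3609  0.    ]
(396, 103, 0) [ 0.75   -0.4086  0.    ]
(192, 220, 0.008) [0.4177 0.1811 0.008 ]
(178, 278, 0.008) [0.2595 0.2185 0.008 ]
```

View pics/c_rs.png

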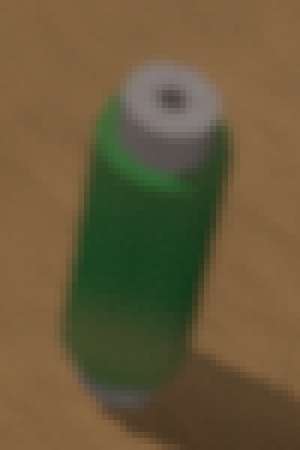

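```bash
cat >> h.py <<'E'
def cloud(n,d):
    m=vision.camera_model(n);T=m["camera_from_world"];K=m["K"];v,u=np.mgrid[:d.shape[0],:d.shape[1]]
    P=np.stack([(u-K[0,2])/K[0,0]*d,(v-K[1,2])/K[1,1]*d,d],-1);return (P-T[:3,3])@T[:3,:3]
E
python3 - <<'E'
from h import *
np.set_printoptions(precision=4,suppress=True)
f=np.load("pics/top0.npz");d=f["d"];W=cloud("top",d)
t=np.load("pics/top0.npz")["p"]
near=np.zeros(d.shape,bool);near[128:215,208:285]=1
a=near&(W[...,2]>.034)&(W[...,2]<.045)&(W[...,0]>.56);P=W[a];(c,r_)=cv2.minEnclosingCircle(P[:,:2].astype(np.float32));
A=np.c_[2*P[:,:2],np.ones(len(P))];s=np.linalg.lstsq(A,(P[:,:2]**2).sum(1),rcond=None)[0];print("ring",len(P),c,r_,"fit",s,np.sqrt(s[2]+s[0]**2+s[1]**2))
a=near&(W[...,2]>.045)&(W[...,2]<.06)&(hsvmask(t,(20,150,90),(34,255,255))>0)&(W[...,0]<.57);P=W[a]
L=P[P[:,1]>.03];R=P[P[:,1]<.0]
for Q in(L,R):
    c=cv2.fitLine(Q[:,:2].astype(np.float32),cv2.DIST_L2,0,.01,.01).ravel();o=cv2.minAreaRect((Q[:,:2]*1000).astype(np.float32));print(len(Q),c,np.degrees(np.arctan2(c[1],c[0])),o,Q.mean(0))
b=near&(W[...,2]>.006)&(W[...,2]<.06);m=(b*255).astype(np.uint8)
a=near&(abs(W[...,2]-.01)<.004);P=W[a];o=cv2.minAreaRect((P[:,:2]*1000).astype(np.float32));print("base",o)
E
```

```text
ring 128 (0.6105378866195679, 0.04780228063464165) 0.03164344280958176 fit [ 0.6102  0.0468 -0.3737] 0.028345844818950118
52 [0.9639 0.2663 0.495  0.0702] 15.446515 ((495.3247985839844, 70.30716705322266), (67.63522338867188, 9.68350601196289), 15.287513732910156) [0.495  0.0702 0.0516]
56 [ 0.9618  0.2737  0.5258 -0.033 ] 15.886665 ((524.1373901367188, -33.45915603637695), (67.80657958984375, 9.809783935546875), 15.791010856628418) [ 0.5258 -0.033   0.0513]
base ((555.3387451171875, 31.279159545898438), (195.21388244628906, 139.75572204589844), 15.8512601852417)
```

```bash
cat >> h.py <<'E'
def togo(target=None,jaw=None):
    from scipy.spatial.transform import Rotation as Ro
    s=sensors.get_state();R=Ro.from_rotvec(s["orientation"]).as_matrix();p=np.array(s["tcp_pos"])
    print("t",round(s["time_s"],2),"tcp",p.round(4),"ydir",np.degrees(np.arctan2(R[1,1],R[0,1])).round(2),"zt",R[:,2].round(3),"F",np.round(s["contact_force"],2),"M",np.round(s["moment"],3),"w",round(s["grip_width"],4),"q7",round(s["q"][6],2))
    if target is not None: print("tool shift mm",(R.T@(np.array(target)-p)*1000).round(1))
    if jaw is not None: print("yaw",round(((np.arctan2(R[1,1],R[0,1])-np.radians(jaw)+np.pi/2)%np.pi)-np.pi/2,3))
    return R,p
E
python3 - <<'E'
from h import *
W=cloud("top",np.load("pics/top0.npz")["d"]);P=W[(W[...,2]>.1)&(W[...,1]>.3)];
for lo in(.1,.15,.2): 
  Q=P[P[:,2]>lo]; print(lo,len(Q),*(Q.min(0).round(3),Q.max(0).round(3)) if len(Q) else "")
W=cloud("side",np.load("pics/side0.npz")["d"]);P=W[45:125,60:110].reshape(-1,3);print(P[P[:,2]>.05].min(0),P[P[:,2]>.05].max(0),np.median(P,0))
togo((.505,.0264,.23),15.6)
E
```

```text
0.1 778 [0.701 0.505 0.1  ] [0.762 0.565 0.203]
0.15 278 [0.718 0.521 0.15 ] [0.747 0.551 0.203]
0.2 49 [0.719 0.524 0.2  ] [0.746 0.549 0.203]
[ 0.02314248 -0.60918605  0.05002715] [0.46220703 1.10891846 0.62579641] [0.39441751 0.67775459 0.10345596]
t 0.1 tcp [0.2159 0.6126 0.2305] ydir 70.59 zt [-0.    -0.001 -1.   ] F [-0.68  0.4  -0.05] M [-0.046 -0.043  0.022] w 0.0847 q7 -0.06
tool shift mm [-467.5 -456.8    1.2]
yaw 0.96
```

```bash
python3 -m pendant '[[[0,-20,-32,0,0],[0,-32,-32,0,0],[0,-32,-32,0,0],[0,-32,-32,0,0],[0,-32,-32,0,0],[0,-32,-32,0,0],[0,-32,-32,0,0],[0,-32,-32,0,0],[0,-32,-32,0,0],[0,-32,-32,0,0]]]' 40
python3 - <<'E'
from h import *
togo((.505,.0264,.19),15.6)
E
```

```text
time_s: 1.1
tcp_pos: [0.4005, 0.2069, 0.2312]
orientation: [-0.53, -3.096, -0.0]
contact_force: [0.4, -0.4, 0.5]
grip_width: 0.0857
t 1.1 tcp [0.4005 0.2069 0.2312] ydir 70.59 zt [-0.  0. -1.] F [ 0.41 -0.4   0.53] M [-0.025 -0.104  0.012] w 0.0857 q7 0.63
tool shift mm [-158.6 -135.5   41.1]
yaw 0.96
```

```bash
python3 -m pendant '[[[0,-36,-30,0,0],[0,-36,-30,0,0],[0,-36,-30,0,0],[0,-36,-30,0,0],[0,-14,-15,10,0.14],[0,0,0,10,0.14],[0,0,0,10,0.14],[0,0,0,10,0.14],[0,0,0,0,0.14],[0,0,0,0,0.14]]]' 40
python3 - <<'E'
from h import *
togo((.505,.0264,.055),15.6)
E
```

```text
time_s: 2.1
tcp_pos: [0.5038, 0.0289, 0.1907]
orientation: [-1.754, -2.606, 0.002]
contact_force: [-0.7, 0.1, 0.1]
grip_width: 0.0853
t 2.1 tcp [0.5038 0.0289 0.1907] ydir 22.12 zt [-0.001 -0.    -1.   ] F [-0.69  0.11  0.12] M [-0.051  0.02  -0.029] w 0.0853 q7 0.28
tool shift mm [ -2.8   0.4 135.7]
yaw 0.114
```

```bash
python3 -m pendant '[[[0,-2.6,0.7,20,0.114],[0,0,0,25,0],[0,0,0,25,0],[0,0,0,25,0],[0,0,0,20,0],[0,0,0,15,0],[0,0,0,7,0],[0,0,0,0,0],[0,0,0,0,0],[0,0,0,0,0]]]' 40
python3 - <<'E'
from h import *
togo((.505,.0264,.053),15.6)
o=snap("1");crop(o["side"][0],170,110,330,240,5,"pics/c1.png")
E
```

```text
time_s: 3.1
tcp_pos: [0.5066, 0.027, 0.0552]
orientation: [1.892, 2.507, 0.002]
contact_force: [-0.5, 0.1, 0.1]
grip_width: 0.0856
t 3.1 tcp [0.5066 0.027  0.0552] ydir 15.93 zt [ 0.001  0.    -1.   ] F [-0.5   0.14  0.05] M [ 0.03   0.05  -0.032] w 0.0856 q7 0.3
tool shift mm [-0.1 -1.7  2.2]
yaw 0.006
```

View pics/c1.png

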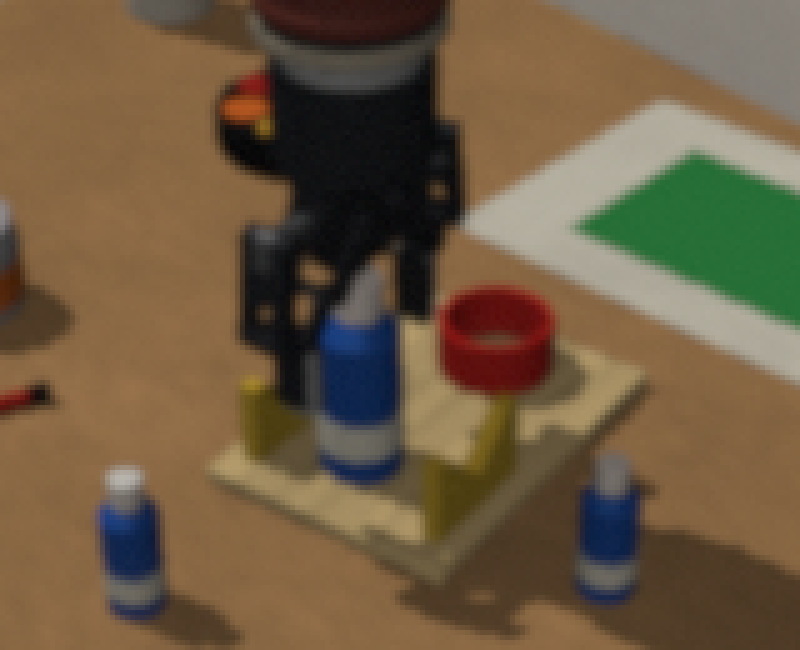

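The bottle (crop centre ~(360,400), i.e. side pixel ~(242,190)) stands between the two open fingers, and the fingers are clear of the plates. It is the large one of three: the small ones are at (196,218) and (291,215). I'll close on it now.

```bash
python3 -m pendant '[[[0,0,-1.5,2,0],[0,0,0,0,0],[150,0,0,0,0],[150,0,0,0,0],[200,0,0,0,0],[255,0,0,0,0],[255,0,0,0,0],[255,0,0,0,0],[255,0,0,0,0],[255,0,0,-3,0]]]' 40
python3 - <<'E'
from h import *
togo((.505,.0264,.053),15.6)
E
```

```text
time_s: 4.2
tcp_pos: [0.5039, 0.0263, 0.0549]
orientation: [-1.892, -2.507, 0.002]
contact_force: [-0.4, 0.2, -1.3]
grip_width: 0.0413
t 4.2 tcp [0.5039 0.0263 0.0549] ydir 15.93 zt [-0.001 -0.    -1.   ] F [-0.4   0.16 -1.31] M [-0.019  0.019 -0.002] w 0.0413 q7 0.3
tool shift mm [-0.2  1.   1.9]
yaw 0.006
```

```bash
python3 -m pendant '[[[255,0,0,-10,0],[255,0,0,-15,0],[255,0,0,-15,0],[255,0,0,-10,0],[255,0,0,0,0],[255,0,15,0,0],[255,0,20,0,0],[255,0,20,0,0],[255,0,0,0,0],[255,0,0,0,0]]]' 40
python3 - <<'E'
from h import *
togo((.6106,.0467,.105),15.6)
o=snap("2");crop(o["side"][0],170,90,330,240,4,"pics/c2.png")
E
```

```text
time_s: 5.2
tcp_pos: [0.5568, 0.0413, 0.1044]
orientation: [-1.892, -2.507, 0.003]
contact_force: [-0.3, -0.4, -2.0]
grip_width: 0.0407
t 5.2 tcp [0.5568 0.0413 0.1044] ydir 15.92 zt [-0.002 -0.001 -1.   ] F [-0.29 -0.43 -1.97] M [-0.005  0.01  -0.002] w 0.0407 q7 0.29
tool shift mm [-9.5 53.3 -0.7]
yaw 0.006
```

View pics/c2.png

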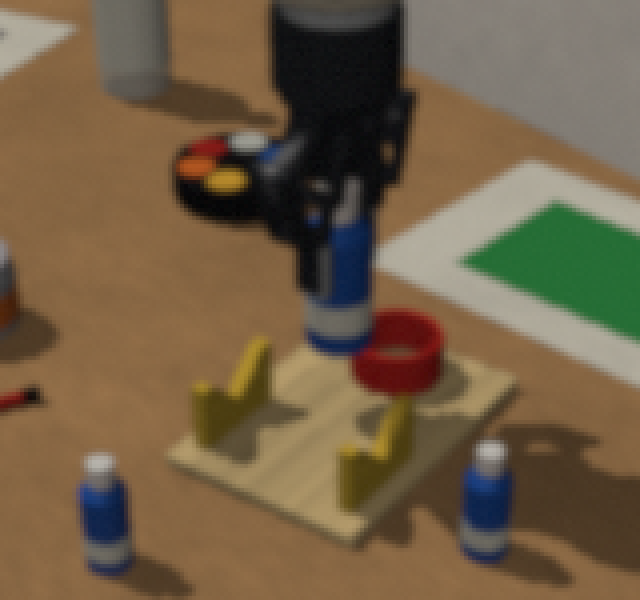

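The bottle is gripped upright and lifted, with its foot at crop (340,345). The ring lies just beyond it at (400,345). I'll move over the ring next.

```bash
python3 -m pendant '[[[255,-3,17,0,0],[255,-3.5,18,0,0],[255,-3,18,0,0],[255,0,0,0,0],[255,0,0,0,0],[255,0,0,0,0],[255,0,0,0,0],[255,0,0,0,0],[255,0,0,0,0],[255,0,0,0,0]]]' 40
python3 - <<'E'
from h import *
R,p=togo((.6106,.0467,.055),15.6)
o=snap("3");t=o["top"][0];crop(o["side"][0],200,90,330,230,4,"pics/c3.png");crop(t,200,110,300,220,5,"pics/c3t.png")
W=cloud("side",o["side"][1]);m=hsvmask(o["side"][0],(105,120,40),(130,255,255))
P=W[(m>0)&(W[...,2]>.06)&(W[...,2]<.16)&(abs(W[...,0]-.61)<.05)&(abs(W[...,1]-.046)<.05)];
for z in np.arange(.06,.16,.01):
    Q=P[abs(P[:,2]-z)<.005]
    if len(Q)>4:print(round(z,3),len(Q),Q.mean(0))
E
```

```text
time_s: 6.3
tcp_pos: [0.6109, 0.047, 0.1054]
orientation: [-1.892, -2.508, -0.0]
contact_force: [-0.2, -0.6, -2.3]
grip_width: 0.041
t 6.3 tcp [0.6109 0.047  0.1054] ydir 15.93 zt [ 0.  0. -1.] F [-0.2  -0.56 -2.29] M [-0.006  0.041  0.01 ] w 0.041 q7 0.34
tool shift mm [-0.2 -0.3 50.4]
yaw 0.006
0.07 37 [0.59873102 0.03302338 0.06902802]
0.1 15 [0.60152117 0.02952133 0.10176527]
0.11 24 [0.60260457 0.02782615 0.10942066]
0.12 27 [0.60442106 0.02660432 0.11952867]
0.13 33 [0.6033865  0.02777099 0.12961798]
0.14 42 [0.60731944 0.02881823 0.14093452]
0.15 20 [0.60356541 0.03164129 0.1481636 ]
```

View pics/c3.png

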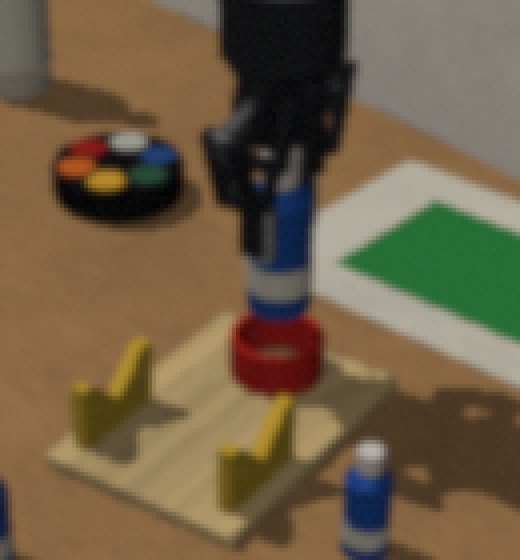

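View pics/c3t.png

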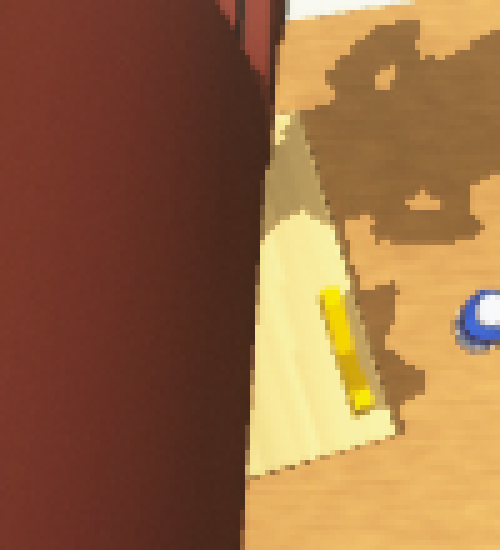

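Run:
```python
from h import *
s=np.load("pics/side3.npz")["p"]
for z in(.06,.065,.07,.13,.04,.01):print(z,proj("side",(.6109,.047,z)), proj("side",(.6106,.0467,z)))
m=hsvmask(s,(105,90,30),(130,255,255))
for v in range(140,175,2):
    u=np.flatnonzero(m[v,255:290]);print(v,(u.min()+255,u.max()+255,(u.min()+u.max())/2+255) if len(u) else "",end="; ")
r=hsvmask(s,(0,150,60),(8,255,255))|hsvmask(s,(172,150,60),(180,255,255))
for v in(175,178,181,184):
    u=np.flatnonzero(r[v,250:300]);print(v,u.min()+250,u.max()+250)
```

```text
0.06 [268.80648612 165.81813282] [268.79535521 165.90747228]
0.065 [268.84390911 164.16886294] [268.83275848 164.25792147]
0.07 [268.8815471  162.51011732] [268.87037672 162.59889021]
0.13 [269.35067243 141.83527572] [269.33926173 141.92022799]
0.04 [268.65890786 172.32206056] [268.64785535 172.41247797]
0.01 [268.44368778 181.80703325] [268.43275157 181.89893716]
140 (np.int64(268), np.int64(277), np.float64(272.5)); 142 (np.int64(268), np.int64(277), np.float64(272.5)); 144 (np.int64(269), np.int64(276), np.float64(272.5)); 146 (np.int64(269), np.int64(276), np.float64(272.5)); 148 (np.int64(269), np.int64(276), np.float64(272.5)); 150 (np.int64(269), np.int64(276), np.float64(272.5)); 152 (np.int64(269), np.int64(276), np.float64(272.5)); 154 (np.int64(268), np.int64(276), np.float64(272.0)); 156 (np.int64(266), np.int64(275), np.float64(270.5)); 158 ; 160 ; 162 ; 164 ; 166 (np.int64(263), np.int64(275), np.float64(269.0)); 168 (np.int64(265), np.int64(273), np.float64(269.0)); 170 ; 172 ; 174 ; 175 258 279
178 258 279
181 258 279
184 259 279
```

```bash
python3 -m pendant '[[[255,0,0,8,0],[255,0,0,10,0],[255,0,0,10,0],[255,0,0,8,0],[255,0,0,6,0],[255,0,0,4,0],[255,0,0,2,0],[255,0,0,1,0],[255,0,0,0,0],[255,0,0,0,0]]]' 40
python3 - <<'E'
from h import *
togo((.6106,.0467,.054),15.6)
E
```

```text
time_s: 7.4
tcp_pos: [0.6112, 0.047, 0.0566]
orientation: [1.892, 2.507, 0.001]
contact_force: [0.3, -0.1, -1.9]
grip_width: 0.0407
t 7.4 tcp [0.6112 0.047  0.0566] ydir 15.92 zt [ 0.  0. -1.] F [ 0.25 -0.06 -1.87] M [ 0.025 -0.037  0.057] w 0.0407 q7 0.37
tool shift mm [-0.1 -0.6  2.6]
yaw 0.006
```

```bash
python3 -m pendant '[[[255,0,0,1,0],[255,0,0,1,0],[255,0,0,1,0],[255,0,0,0.5,0],[255,0,0,0.5,0],[255,0,0,0,0],[255,0,0,0,0],[255,0,0,0,0],[255,0,0,0,0],[255,0,0,0,0]]]' 40
python3 - <<'E'
from h import *
togo((.6106,.0467,.054),15.6)
o=snap("4");crop(o["side"][0],200,90,330,230,4,"pics/c4.png")
E
```

```text
time_s: 8.4
tcp_pos: [0.611, 0.0469, 0.0526]
orientation: [1.892, 2.508, 0.0]
contact_force: [-2.3, 0.0, 5.1]
grip_width: 0.0408
t 8.4 tcp [0.611  0.0469 0.0526] ydir 15.92 zt [ 0.  0. -1.] F [-2.29  0.03  5.07] M [-0.045  0.845 -0.033] w 0.0408 q7 0.37
tool shift mm [-0.1 -0.4 -1.4]
yaw 0.006
```

View pics/c4.png

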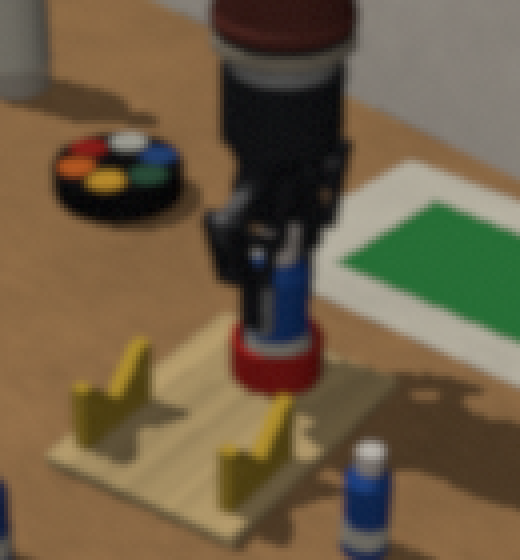

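The bottle is inside the ring at crop (278,310), and the base is pushing back with about 7 N net. I'll open gently and back off.

```bash
python3 -m pendant '[[[255,0,0,-0.5,0],[120,0,0,0,0],[100,0,0,0,0],[60,0,0,0,0],[0,0,0,0,0],[0,0,0,0,0],[0,0,0,0,0],[0,0,0,-10,0],[0,0,0,-30,0],[0,0,0,-40,0]]]' 20
python3 - <<'E'
from h import *
togo((.4297,-.3546,.2))
o=snap("5");crop(o["side"][0],200,90,330,230,4,"pics/c5.png")
E
```

```text
time_s: 9.5
tcp_pos: [0.6097, 0.0468, 0.1328]
orientation: [-1.891, -2.506, 0.004]
contact_force: [1.6, 0.5, -0.9]
grip_width: 0.0854
t 9.5 tcp [0.6097 0.0468 0.1328] ydir 15.92 zt [-0.003 -0.001 -1.   ] F [ 1.58  0.48 -0.86] M [ 0.042 -0.046 -0.019] w 0.0854 q7 0.32
tool shift mm [-336.6 -283.5  -66.2]
```

View pics/c5.png

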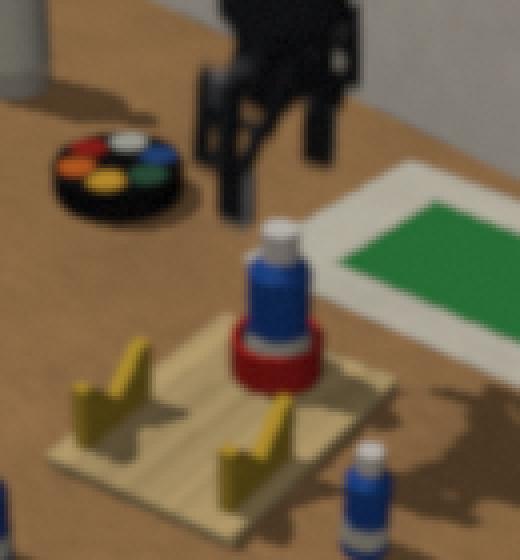

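The bottle stands upright and centred in the ring at crop (278,310), and it is released. Next is the roller.

```bash
python3 -m pendant '[[[0,0,0,-40,0],[0,-30,-25,-27,0],[0,-36,-30,0,0],[0,-36,-30,0,0],[0,-36,-30,0,0],[0,-36,-30,0,0],[0,-36,-30,0,0],[0,-36,-30,0,0],[0,-36,-30,0,0],[0,-32,-28,0,0]]]' 20
python3 - <<'E'
from h import *
togo((.4297,-.3546,.055),15.6)
E
```

```text
time_s: 10.6
tcp_pos: [0.443, -0.3293, 0.2006]
orientation: [1.892, 2.506, 0.001]
contact_force: [0.6, -1.3, 0.3]
grip_width: 0.0852
t 10.6 tcp [ 0.443  -0.3293  0.2006] ydir 15.88 zt [ 0.001 -0.    -1.   ] F [ 0.58 -1.26  0.27] M [-0.029 -0.042 -0.016] w 0.0852 q7 0.99
tool shift mm [-20.6 -19.9 145.6]
yaw 0.005
```

```bash
python3 -m pendant '[[[0,-6,-9,0,0],[0,0,0,0,0],[0,0,0,0,0],[0,0,0,0,0],[0,0,0,0,0],[0,0,0,0,0],[0,0,0,0,0],[0,0,0,0,0],[0,0,0,0,0],[0,0,0,0,0]]]' 20
python3 - <<'E'
from h import *
togo((.4297,-.3546,.055),15.6)
E
```

```text
time_s: 11.6
tcp_pos: [0.4372, -0.3354, 0.1998]
orientation: [-1.892, -2.508, 0.0]
contact_force: [-0.6, -0.6, -0.1]
grip_width: 0.0852
t 11.6 tcp [ 0.4372 -0.3354  0.1998] ydir 15.92 zt [-0. -0. -1.] F [-0.62 -0.65 -0.12] M [-0.019 -0.04   0.001] w 0.0852 q7 1.01
tool shift mm [-16.4 -12.4 144.8]
yaw 0.006
```

```bash
python3 -m pendant '[[[0,-16.4,-12.4,10,0],[0,0,0,20,0],[0,0,0,20,0],[0,0,0,25,0],[0,0,0,25,0],[0,0,0,25,0],[0,0,0,15,0],[0,0,0,5,0],[0,0,0,0,0],[0,0,0,0,0]]]' 20
python3 - <<'E'
from h import *
togo((.4297,-.3546,.055),15.6)
o=snap("6");crop(o["side"][0],270,190,420,340,4,"pics/c6.png")
E
```

```text
time_s: 12.6
tcp_pos: [0.4303, -0.3551, 0.0558]
orientation: [1.892, 2.507, 0.0]
contact_force: [0.5, 0.1, 0.6]
grip_width: 0.0854
t 12.6 tcp [ 0.4303 -0.3551  0.0558] ydir 15.92 zt [ 0.001 -0.001 -1.   ] F [0.54 0.15 0.61] M [ 0.022 -0.013 -0.016] w 0.0854 q7 1.19
tool shift mm [ 0.7 -0.5  0.8]
yaw 0.006
```

View pics/c6.png

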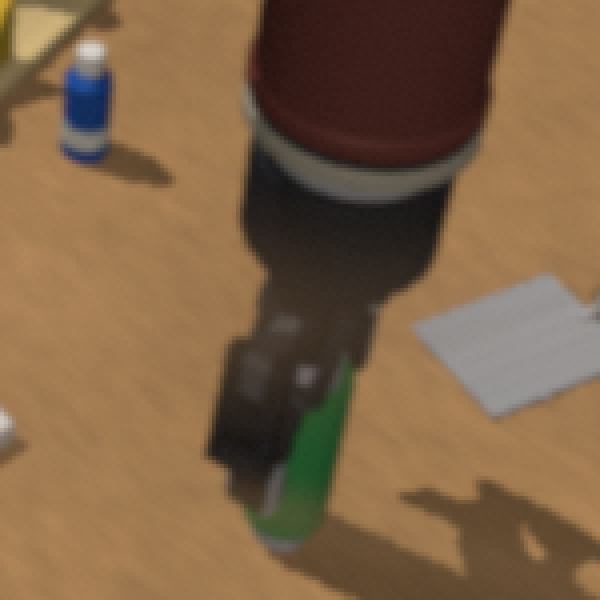

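The roller stands between the open fingers (rubber at crop (325,450), foot at (280,545)), clear of the knife. I'll close at 20 N.

```bash
python3 -m pendant '[[[100,0,0,0,0],[150,0,0,0,0],[200,0,0,0,0],[255,0,0,0,0],[255,0,0,0,0],[255,0,0,0,0],[255,0,0,0,0],[255,-1,0,1,0],[255,-2,0,1,0],[255,-2,0,1,0]]]' 20
python3 - <<'E'
from h import *
togo((.4297,-.3546,.055),15.6)
E
```

```text
time_s: 13.7
tcp_pos: [0.4322, -0.3601, 0.0537]
orientation: [1.891, 2.506, 0.002]
contact_force: [-5.0, 4.6, 25.1]
grip_width: 0.0378
t 13.7 tcp [ 0.4322 -0.3601  0.0537] ydir 15.93 zt [ 0.002 -0.    -1.   ] F [-5.02  4.57 25.05] M [0.996 1.298 0.037] w 0.0378 q7 1.2
tool shift mm [ 6.  -0.9 -1.3]
yaw 0.006
```

```bash
python3 -m pendant '[[[255,-4,0,-1,0],[255,-5,0,-1,0],[255,-5,0,0,0],[255,-5,0,1,0],[255,-5,0,1,0],[255,0,0,0,0],[255,0,0,0,0],[255,0,0,0,0],[255,0,0,0,0],[255,0,0,0,0]]]' 20
python3 - <<'E'
from h import *
togo((.4297,-.3546,.055),15.6)
o=snap("7");crop(o["side"][0],270,190,420,340,4,"pics/c7.png")
E
```

```text
time_s: 14.7
tcp_pos: [0.4379, -0.3828, 0.0519]
orientation: [1.892, 2.507, -0.0]
contact_force: [2.0, 0.4, 4.5]
grip_width: 0.0376
t 14.7 tcp [ 0.4379 -0.3828  0.0519] ydir 15.92 zt [ 0.    -0.001 -1.   ] F [1.96 0.4  4.48] M [ 0.23  -0.265  0.023] w 0.0376 q7 1.24
tool shift mm [29.4 -0.2 -3.1]
yaw 0.006
```

View pics/c7.png

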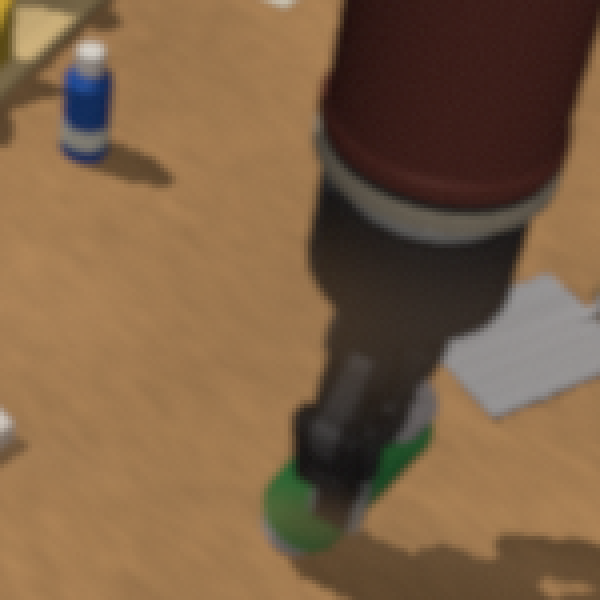

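The roller is tilting in the jaws, with its foot fixed at crop (295,545) and its top hub now at (420,405). I'll continue along the arc.

```bash
python3 -m pendant '[[[255,-6,0,1.5,0],[255,-7,0,2.5,0],[255,-7,0,3.5,0],[255,-7,0,4,0],[255,-5,0,4,0],[255,-5,0,4.5,0],[255,-4,0,4.5,0],[255,0,0,0,0],[255,0,0,0,0],[255,0,0,0,0]]]' 20
python3 - <<'E'
from h import *
togo((.4297,-.3546,.055),15.6)
o=snap("8");crop(o["side"][0],270,190,420,340,4,"pics/c8.png")
E
```

```text
time_s: 15.8
tcp_pos: [0.4489, -0.4223, 0.0275]
orientation: [1.892, 2.507, -0.001]
contact_force: [0.5, -4.3, 2.8]
grip_width: 0.0376
t 15.8 tcp [ 0.4489 -0.4223  0.0275] ydir 15.92 zt [ 0.    -0.001 -1.   ] F [ 0.52 -4.33  2.83] M [-0.66  -0.299 -0.09 ] w 0.0376 q7 1.32
tool shift mm [ 70.3   0.1 -27.5]
yaw 0.006
```

View pics/c8.png

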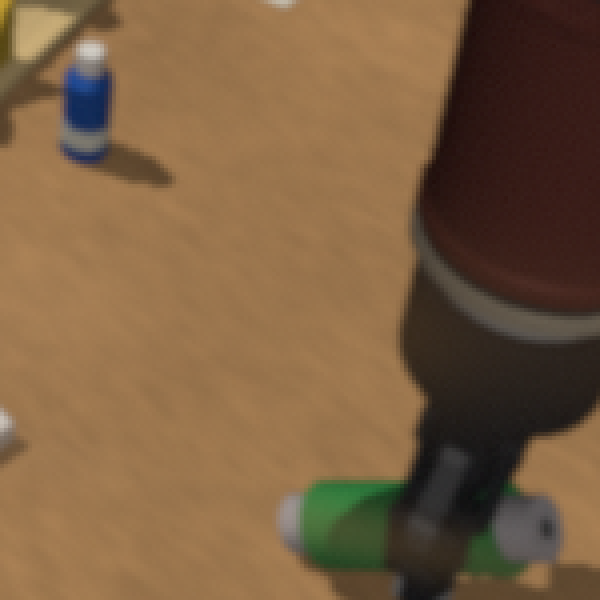

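Run:
```python
from h import *
G=np.array([.4489,-.4223,.0465]);d=np.array([.2743,-.9617,0])
for th in(50,60,65,70,75,80,85,90):
    a=d*np.sin(np.radians(th))+np.array([0,0,np.cos(np.radians(th))]);
    F=proj("side",G-.074*a);T=proj("side",G+.046*a);print(th,F.round(1),T.round(1),np.degrees(np.arctan2(*(T-F)[::-1])).round(1))
```

```text
50 [345.7 324.9] [406.2 323.5] -1.4
60 [342.7 319.3] [408.2 327.4] 7.0
65 [341.5 316.5] [408.8 329.3] 10.8
70 [340.7 313.8] [409.3 331.2] 14.3
75 [340.1 311.1] [409.5 333. ] 17.6
80 [339.8 308.5] [409.5 334.8] 20.7
85 [339.8 305.9] [409.2 336.4] 23.7
90 [340.1 303.5] [408.8 337.9] 26.6
```

```bash
python3 -m pendant '[[[255,-3,0,3,0],[255,-3,0,3,0],[255,-2.5,0,3,0],[255,-2,0,3,0],[255,-2,0,3,0],[255,-1,0,2,0],[255,0,0,0,0],[255,0,0,0,0],[255,0,0,0,0],[255,0,0,0,0]]]' 20
python3 - <<'E'
from h import *
R,G=togo((.4297,-.3546,.055),15.6);G=G+[0,0,.019]
o=snap("9");crop(o["side"][0],290,240,440,350,5,"pics/c9.png")
d=np.array([.2743,-.9617,0])
for th in(60,65,70,75,80,85,90):
    a=d*np.sin(np.radians(th))+np.array([0,0,np.cos(np.radians(th))]);
    F=proj("side",G-.074*a);T=proj("side",G+.046*a);print(th,F.round(1),T.round(1),np.degrees(np.arctan2(*(T-F)[::-1])).round(1))
E
```

```text
time_s: 16.9
tcp_pos: [0.4525, -0.4346, 0.0102]
orientation: [-1.892, -2.508, -0.0]
contact_force: [-0.7, 1.3, -0.9]
grip_width: 0.0374
t 16.9 tcp [ 0.4525 -0.4346  0.0102] ydir 15.94 zt [-0.  0. -1.] F [-0.73  1.27 -0.95] M [ 0.287  0.088 -0.017] w 0.0374 q7 1.34
tool shift mm [ 83.2  -0.  -44.7]
yaw 0.006
60 [348.1 328.6] [413.8 337.9] 8.0
65 [346.9 325.9] [414.4 339.8] 11.6
70 [346.1 323.2] [414.9 341.6] 15.0
75 [345.5 320.5] [415.1 343.4] 18.2
80 [345.3 318. ] [415.  345.1] 21.2
85 [345.3 315.5] [414.8 346.7] 24.2
90 [345.6 313.1] [414.3 348.2] 27.0
```

View pics/c9.png

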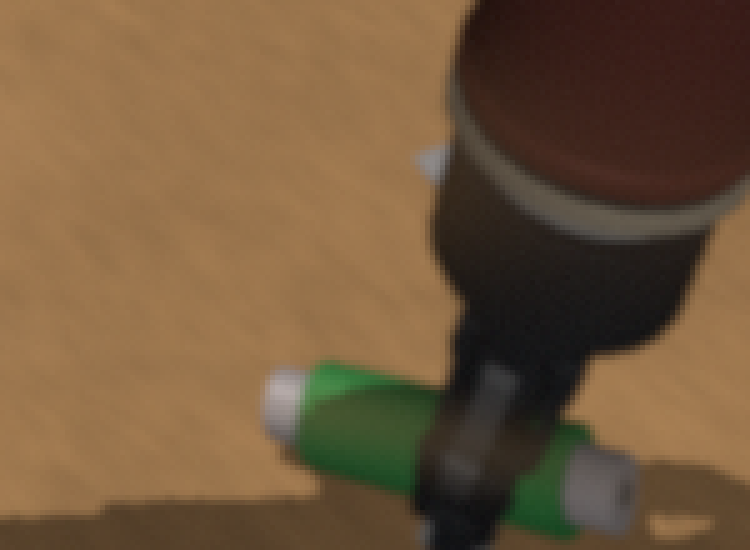

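```bash
python3 -m pendant '[[[255,-0.5,0,1,0],[255,-0.5,0,1,0],[255,0,0,1,0],[255,0,0,1,0],[255,0,0,1,0],[255,0,0,0,0],[255,0,0,0,0],[255,0,0,0,0],[255,0,0,0,0],[255,0,0,0,0]]]' 20
python3 - <<'E'
from h import *
R,G=togo((.4297,-.3546,.055),15.6);G=G+[0,0,.019]
o=snap("10");crop(o["side"][0],330,290,430,364,8,"pics/c10.png")
p,dd=o["side"];W=cloud("side",dd);m=hsvmask(p,(40,90,30),(85,255,255))>0;m[:,:330]=0;m[:285]=0
d=np.array([.2743,-.9617,0])
P=W[m];s=(P-G)@d
for lo in np.arange(-.07,.05,.01):
    Q=P[(s>=lo)&(s<lo+.01)&(P[:,2]<.1)]
    if len(Q)>3:print(round(lo,2),len(Q),"zmax",np.percentile(Q[:,2],[2,90,98]).round(4))
for th in(70,75,80,85,90):
    a=d*np.sin(np.radians(th))+np.array([0,0,np.cos(np.radians(th))]);
    F=proj("side",G-.074*a);T=proj("side",G+.046*a);print(th,F.round(1),T.round(1),np.degrees(np.arctan2(*(T-F)[::-1])).round(1))
E
```

```text
time_s: 18.0
tcp_pos: [0.4533, -0.4368, 0.0059]
orientation: [1.892, 2.506, -0.001]
contact_force: [0.3, -5.3, 5.9]
grip_width: 0.0374
t 18.0 tcp [ 0.4533 -0.4368  0.0059] ydir 15.91 zt [ 0.001 -0.002 -1.   ] F [ 0.34 -5.29  5.91] M [-0.835 -0.199  0.02 ] w 0.0374 q7 1.35
tool shift mm [ 85.4  -0.1 -49.2]
yaw 0.005
-0.07 11 zmax [0.0036 0.035  0.0356]
-0.06 119 zmax [0.0143 0.0364 0.0378]
-0.05 127 zmax [0.013  0.0397 0.0405]
-0.04 132 zmax [0.0171 0.0419 0.0434]
-0.03 128 zmax [0.0184 0.0447 0.0457]
-0.02 11 zmax [0.0216 0.0896 0.0923]
0.01 106 zmax [0.0307 0.0621 0.0772]
0.02 85 zmax [0.0315 0.0576 0.0581]
0.03 4 zmax [0.0276 0.0341 0.0345]
70 [347.  325.2] [415.7 343.9] 15.2
75 [346.5 322.6] [415.9 345.6] 18.3
80 [346.2 320. ] [415.9 347.3] 21.4
85 [346.2 317.6] [415.6 348.9] 24.3
90 [346.6 315.2] [415.2 350.4] 27.1
```

View pics/c10.png

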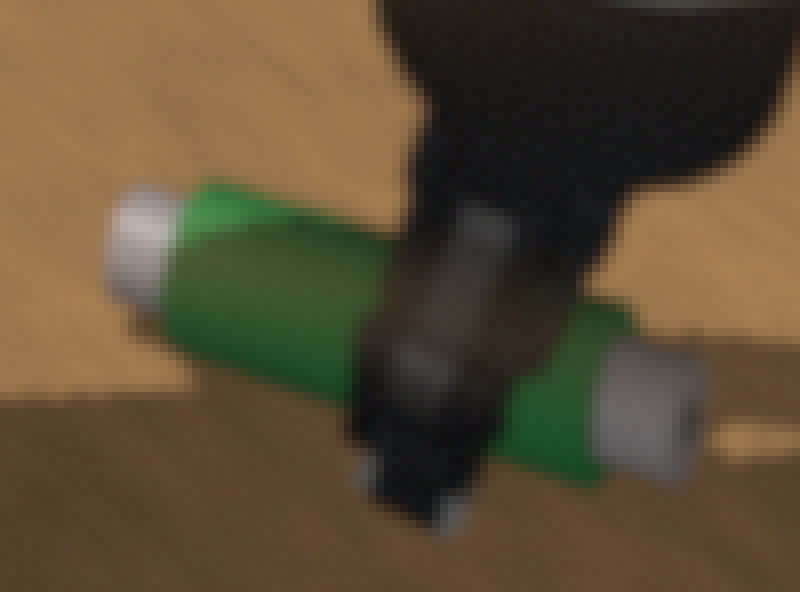

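```bash
cat >> h.py <<'E'
def rayplane(n,u,v,p0,nn):
    m=vision.camera_model(n);T=m["camera_from_world"];R,t=T[:3,:3],T[:3,3]
    c=-R.T@t; d=R.T@np.linalg.inv(m["K"])@np.array([u,v,1.]); return c+d*((p0-c)@nn)/(d@nn)
E
python3 - <<'E'
from h import *
G=np.array([.4533,-.4368,.0249]);d=np.array([.2743,-.9617,0]);n=np.array([.9617,.2743,0])
T=rayplane("side",415.7,342.,G,n);print("topend",(T-G)@d,T[2])
F=rayplane("side",343.5,320.1,G,n);print("footend",(F-G)@d,F[2])
E
```

```text
topend 0.04221301773802803 0.04485785837875733
footend -0.07758300944604068 0.008254662319482353
```

```bash
python3 -m pendant '[[[255,0,0,0,0],[255,0,0,0,0],[255,0,0,-10,0],[255,0,0,-20,0],[255,0,0,-30,0],[255,0,0,-35,0],[255,0,0,-35,0],[255,0,0,-20,0],[255,10,0,0,0],[255,20,0,0,0]]]' 60
python3 - <<'E'
from h import *
R,G=togo((.514,.003,.15),15.6)
o=snap("11");crop(o["side"][0],310,190,450,330,5,"pics/c11.png")
E
```

```text
time_s: 19.1
tcp_pos: [0.4439, -0.4062, 0.1544]
orientation: [-1.892, -2.506, 0.001]
contact_force: [0.6, 0.5, -2.4]
grip_width: 0.0368
t 19.1 tcp [ 0.4439 -0.4062  0.1544] ydir 15.88 zt [-0.001  0.001 -1.   ] F [ 0.65  0.47 -2.39] M [-0.014 -0.052  0.027] w 0.0368 q7 1.2
tool shift mm [374.4 179.4   4.6]
yaw 0.005
```

View pics/c11.png

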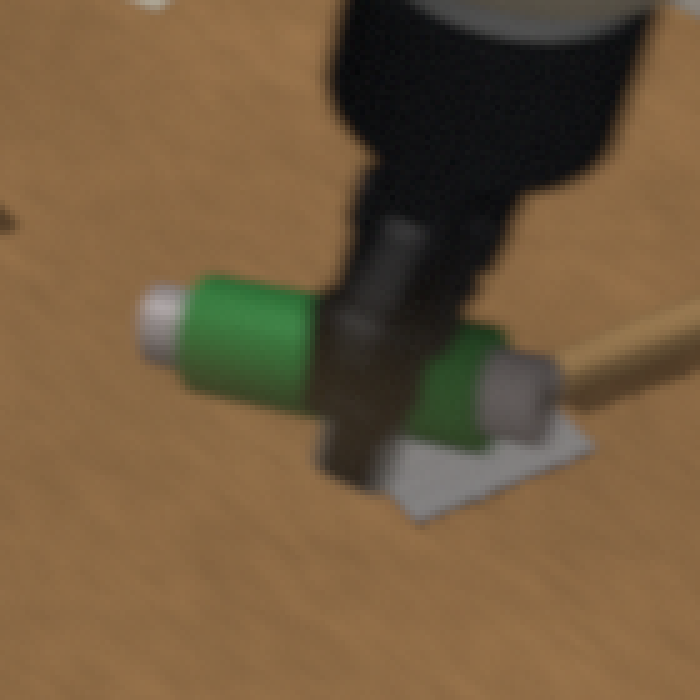

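The roller hangs firmly in the jaws, tilted about 15° foot-down, with the foot hub at crop (160,325) and the top hub at (515,400). The knife behind it has not moved. I'll carry the roller to the cradle.

```bash
python3 -m pendant '[[[255,30,15,0,0],[255,38,18,0,0],[255,38,18,0,0],[255,38,18,0,0],[255,38,18,0,0],[255,38,18,0,0],[255,38,18,0,0],[255,38,18,0,0],[255,30,15,0,0],[255,20,10,0,0]]]' 60
python3 -m pendant '[[[255,10,4,0,0],[255,0,0,0,0],[255,0,0,0,0],[255,0,0,0,0],[255,0,0,0,0],[255,0,0,0,0],[255,0,0,0,0],[255,0,0,0,0],[255,0,0,0,0],[255,0,0,0,0]]]' 60
python3 - <<'E'
from h import *
R,G=togo((.514,.003,.11),15.6)
E
```

```text
time_s: 20.2
tcp_pos: [0.5082, -0.0251, 0.1539]
orientation: [-1.886, -2.509, 0.002]
contact_force: [-0.2, 0.2, -1.6]
grip_width: 0.0368
time_s: 21.2
tcp_pos: [0.5105, -0.018, 0.1553]
orientation: [1.892, 2.508, -0.0]
contact_force: [0.7, -0.7, -3.0]
grip_width: 0.0367
t 21.2 tcp [ 0.5105 -0.018   0.1553] ydir 15.93 zt [ 0. -0. -1.] F [ 0.69 -0.72 -3.04] M [-0.03   0.023 -0.07 ] w 0.0367 q7 0.31
tool shift mm [19.2  9.1 45.3]
yaw 0.006
```

```bash
python3 -m pendant '[[[255,10,5,5,0],[255,9.2,4.1,10,0.006],[255,0,0,15,0],[255,0,0,15,0],[255,0,0,10,0],[255,0,0,0,0],[255,0,0,0,0],[255,0,0,0,0],[255,0,0,0,0],[255,0,0,0,0]]]' 60
python3 - <<'E'
from h import *
R,G=togo((.514,.003,.06),15.6)
o=snap("12");crop(o["side"][0],190,110,330,240,5,"pics/c12.png")
p,dd=o["side"];W=cloud("side",dd);m=hsvmask(p,(40,90,30),(85,255,255))>0;mm=np.zeros_like(m);mm[120:220,200:290]=m[120:220,200:290]
d=np.array([.269,-.963,0]);P=W[mm];s=(P-G)@d
for lo in np.arange(-.08,.06,.01):
    Q=P[(s>=lo)&(s<lo+.01)]
    if len(Q)>3:print(round(lo,2),len(Q),np.percentile(Q[:,2],[2,90,98]).round(4))
E
```

```text
time_s: 22.2
tcp_pos: [0.5143, 0.003, 0.1008]
orientation: [1.9, 2.502, 0.001]
contact_force: [-0.5, 0.2, -2.6]
grip_width: 0.0369
t 22.2 tcp [0.5143 0.003  0.1008] ydir 15.58 zt [ 0.001  0.    -1.   ] F [-0.49  0.17 -2.63] M [-0.049 -0.049  0.039] w 0.0369 q7 0.31
tool shift mm [ 0.1 -0.3 40.8]
yaw -0.0
-0.07 4 [0.1195 0.1271 0.1274]
-0.06 42 [-0.0024  0.1275  0.1294]
-0.05 31 [0.0622 0.125  0.1281]
-0.04 15 [0.1077 0.121  0.1239]
-0.03 19 [0.1088 0.1233 0.1334]
-0.02 15 [0.1158 0.1614 0.1703]
-0.01 21 [0.1281 0.1763 0.2211]
-0.0 25 [0.1388 0.1641 0.1658]
0.01 83 [0.1221 0.1667 0.1735]
0.02 50 [0.1248 0.1515 0.1529]
0.03 6 [0.1224 0.1296 0.1302]
```

View pics/c12.png

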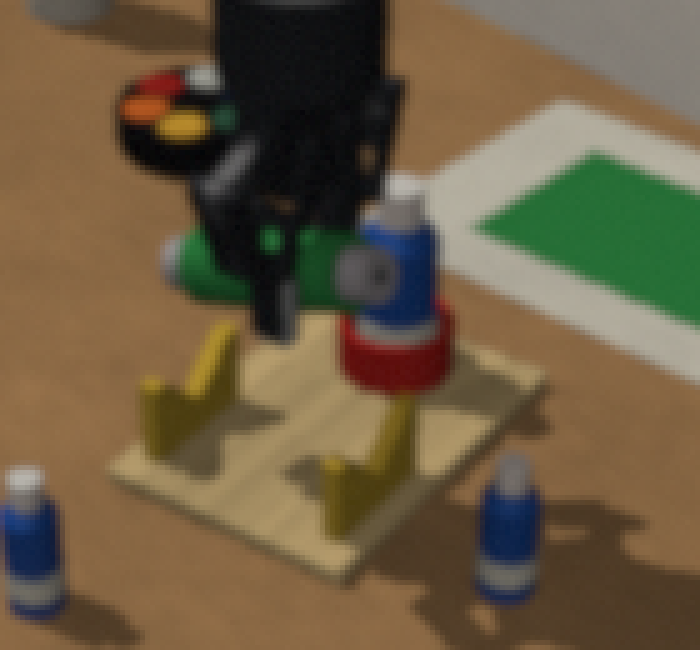

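Run:
```python
from h import *
O=np.array([.5097,.0184,0]);ey=np.array([-.269,.963,0]);n=np.array([.963,.269,0])
G=np.array([.5143,.003,.12])
T=rayplane("side",265.1,164.5,G,n);F=rayplane("side",222.5,161.1,G,n)
print("caddy y,z top",(T-O)@ey,T[2],"foot",(F-O)@ey,F[2])
```

```text
caddy y,z top -0.0567971422457212 0.13978417574577445 foot 0.06559883032978087 0.10505833721901192
```

```bash
python3 -m pendant '[[[255,-1,0,10,0],[255,0,0,15,0],[255,0,0,15,0],[255,0,0,10,0],[255,0,0,4,0],[255,0,0,2,0],[255,0,0,0,0],[255,0,0,0,0],[255,0,0,0,0],[255,0,0,0,0]]]' 40
python3 - <<'E'
from h import *
R,G=togo((.514,.003,.022),15.6)
o=snap("13");crop(o["side"][0],190,110,330,240,5,"pics/c13.png")
E
```

```text
time_s: 23.3
tcp_pos: [0.5145, 0.0021, 0.0447]
orientation: [1.899, 2.502, 0.001]
contact_force: [-0.8, 0.1, -2.6]
grip_width: 0.0369
t 23.3 tcp [0.5145 0.0021 0.0447] ydir 15.59 zt [ 0.001  0.    -1.   ] F [-0.77  0.14 -2.64] M [0.005 0.031 0.029] w 0.0369 q7 0.37
tool shift mm [ 1.  -0.3 22.7]
yaw -0.0
```

View pics/c13.png

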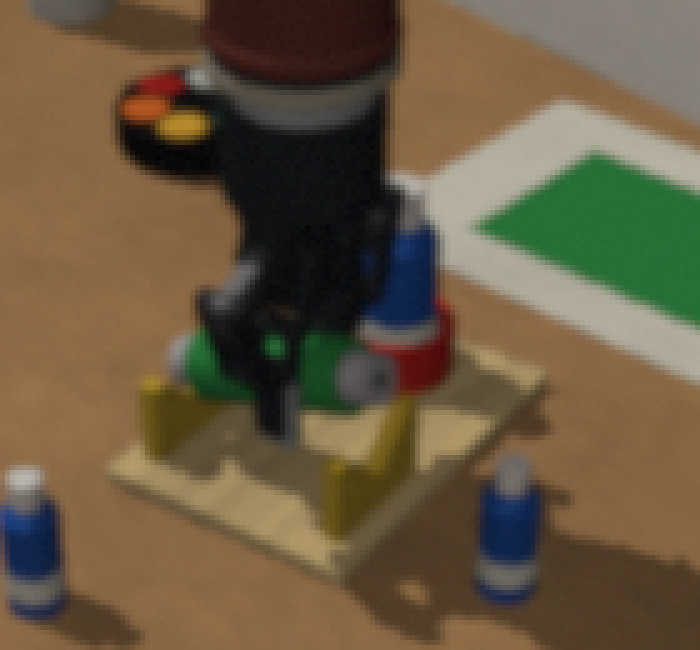

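The foot hub (crop (180,355)) hangs just above the left notch, and the other hub is at (365,375) above the right plate's notch. I'll lower it slowly with a light grip.

```bash
python3 -m pendant '[[[255,0,0,0,0],[255,0,0,1,0],[255,0,0,1,0],[255,0,0,1,0],[255,0,0,1,0],[255,0,0,1,0],[255,0,0,1,0],[255,0,0,1,0],[255,0,0,1,0],[255,0,0,0,0]]]' 20
python3 - <<'E'
from h import *
R,G=togo((.514,.003,.022),15.6)
E
```

```text
time_s: 24.4
tcp_pos: [0.515, 0.0013, 0.0368]
orientation: [1.9, 2.5, 0.001]
contact_force: [0.1, -3.8, 5.1]
grip_width: 0.0366
t 24.4 tcp [0.515  0.0013 0.0368] ydir 15.53 zt [ 0.001 -0.    -1.   ] F [ 0.15 -3.77  5.11] M [-0.3   -0.126 -0.041] w 0.0366 q7 0.38
tool shift mm [ 2.  -0.5 14.8]
yaw -0.001
```

```bash
python3 -m pendant '[[[255,0,0,1,0],[255,0,0,1,0],[255,0,0,1,0],[255,0,0,1,0],[255,0,0,1,0],[255,0,0,1,0],[255,0,0,1,0],[255,0,0,0,0],[255,0,0,0,0],[255,0,0,0,0]]]' 20
python3 - <<'E'
from h import *
R,G=togo((.514,.003,.022),15.6)
o=snap("14");crop(o["side"][0],190,110,330,240,5,"pics/c14.png")
E
```

```text
time_s: 25.4
tcp_pos: [0.5151, 0.0004, 0.0299]
orientation: [1.9, 2.499, -0.0]
contact_force: [1.5, -6.0, 5.0]
grip_width: 0.0366
t 25.4 tcp [5.151e-01 4.000e-04 2.990e-02] ydir 15.51 zt [ 0.002 -0.001 -1.   ] F [ 1.48 -6.05  5.01] M [-0.891 -0.115  0.041] w 0.0366 q7 0.39
tool shift mm [ 2.8 -0.4  7.9]
yaw -0.002
```

View pics/c14.png

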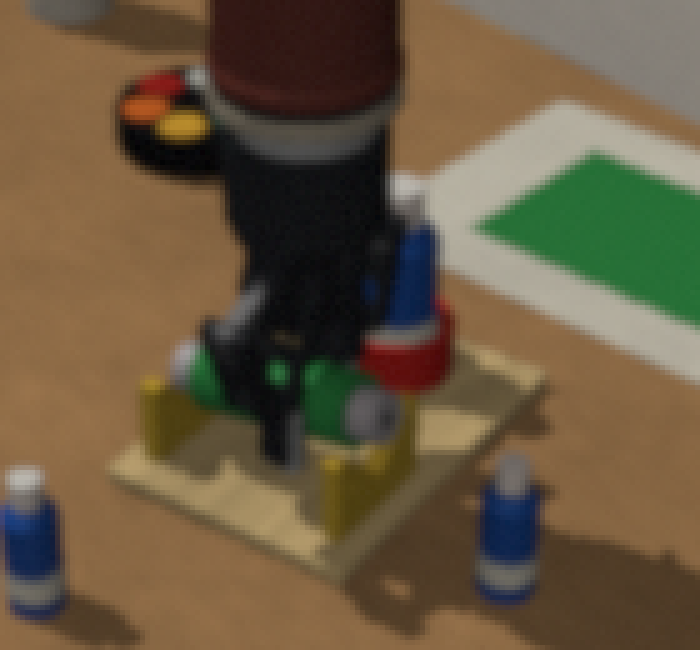

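Run:
```python
from h import *
O=np.array([.5097,.0184,0]);ey=np.array([-.269,.963,0]);n=np.array([.963,.269,0])
T=rayplane("side",266.5,193.5,O,n);F=rayplane("side",223.5,181.1,O,n)
print("caddy y,z top",(T-O)@ey,T[2],"foot",(F-O)@ey,F[2], "tcp caddy",(np.array([.5151,.0004,0])-O)@n,(np.array([.5151,.0004,0])-O)@ey)
```

```text
caddy y,z top -0.062163298568420386 0.06227717467482674 foot 0.06582790475942522 0.046553235098610424 tcp caddy 0.00035819999999996133 -0.018786599999999987
```

```bash
python3 -m pendant '[[[255,0.5,0,1,0],[255,0.5,0,1,0],[255,0,0,1,0],[255,0,0,1,0],[255,0,0,1,0],[255,0,0,1,0],[255,0,0,0,0],[255,0,0,0,0],[255,0,0,0,0],[255,0,0,0,0]]]' 20
python3 - <<'E'
from h import *
R,G=togo((.514,.003,.022),15.6)
o=snap("15");crop(o["side"][0],190,110,330,240,5,"pics/c15.png")
E
```

```text
time_s: 26.5
tcp_pos: [0.5154, 0.0008, 0.025]
orientation: [1.9, 2.499, 0.001]
contact_force: [-3.2, -9.3, 20.6]
grip_width: 0.0366
t 26.5 tcp [0.5154 0.0008 0.025 ] ydir 15.51 zt [ 0.002 -0.001 -1.   ] F [-3.2  -9.31 20.59] M [-1.221  0.877  0.47 ] w 0.0366 q7 0.4
tool shift mm [ 2.5 -0.8  3. ]
yaw -0.002
```

View pics/c15.png

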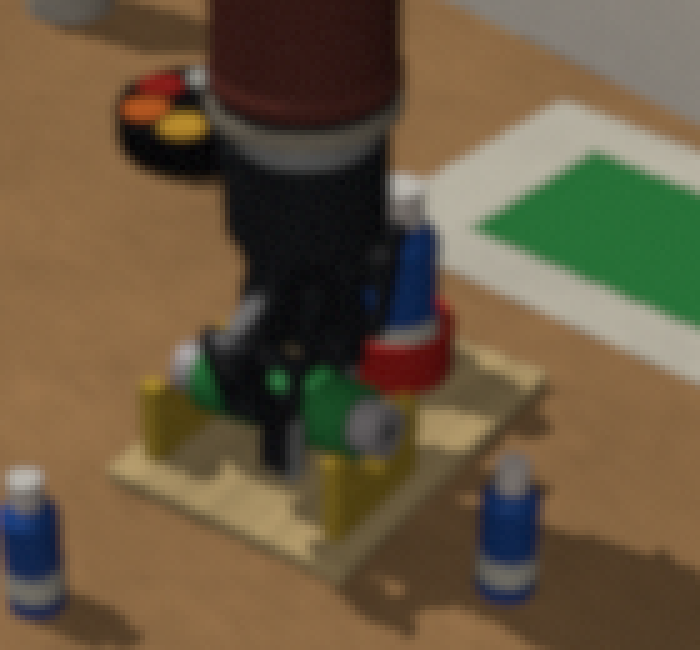

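Run:
```python
from h import *
O=np.array([.5097,.0184,0]);ey=np.array([-.269,.963,0]);n=np.array([.963,.269,0])
T=rayplane("side",267.5,196.1,O,n);print((T-O)@ey,T[2])
for z in(.048,.052,.056): print(proj("side",O-.06*ey+[0,0,z]),proj("side",O-.064*ey+[0,0,z]))
p=np.load("pics/side15.npz")["p"];crop(p,215,165,285,225,11,"pics/c15z.png")
```

```text
-0.06506939660827574 0.05597379367545463
[265.62785242 198.07442446] [267.05301546 198.66442591]
[265.652628 196.712301] [267.08141844 197.30110729]
[265.67752808 195.34333299] [267.10996441 195.93092462]
```

View pics/c15z.png

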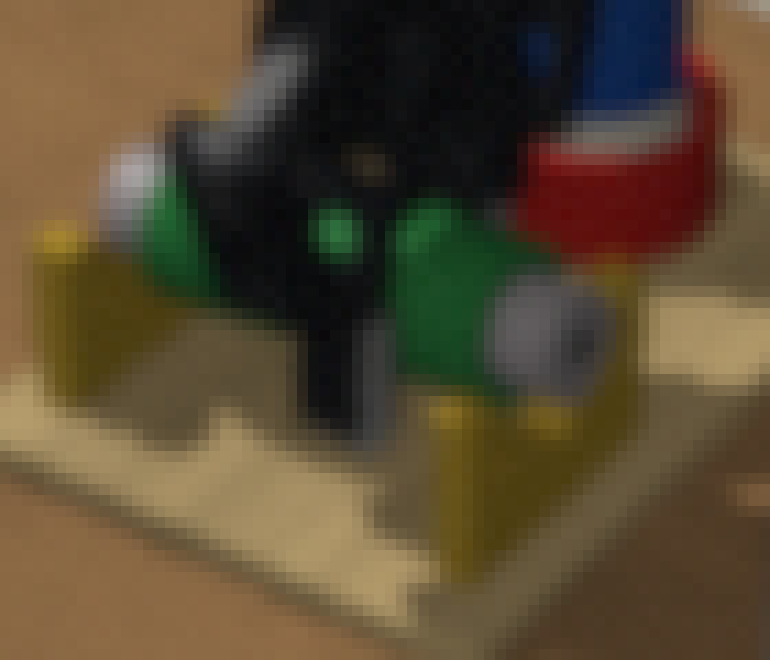

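The right-hand hub end is at crop (580,340), which gives z about 57 mm and y about -64 mm. The roller is about 4.5 mm too far towards -y, so its rubber rides on the right plate. I'll lift a little, shift +y and lower again.

```bash
python3 -m pendant '[[[255,0,0,-2,0],[255,0,0,-3,0],[255,1.5,0,0,0],[255,1.5,0,0,0],[255,1.5,0,0,0],[255,0,0,0,0],[255,0,0,0,0],[255,0,0,0,0],[255,0,0,0,0],[255,0,0,0,0]]]' 20
python3 - <<'E'
from h import *
R,G=togo((.5135,.0047,.022),15.6)
o=snap("16");crop(o["side"][0],215,155,285,215,11,"pics/c16.png")
E
```

```text
time_s: 27.6
tcp_pos: [0.5126, 0.0075, 0.0282]
orientation: [-1.899, -2.502, 0.0]
contact_force: [0.4, 2.1, -1.4]
grip_width: 0.0367
t 27.6 tcp [0.5126 0.0075 0.0282] ydir 15.59 zt [-0.  0. -1.] F [ 0.42  2.09 -1.37] M [ 0.352 -0.175 -0.198] w 0.0367 q7 0.38
tool shift mm [-2.9  0.1  6.2]
yaw -0.0
```

View pics/c16.png

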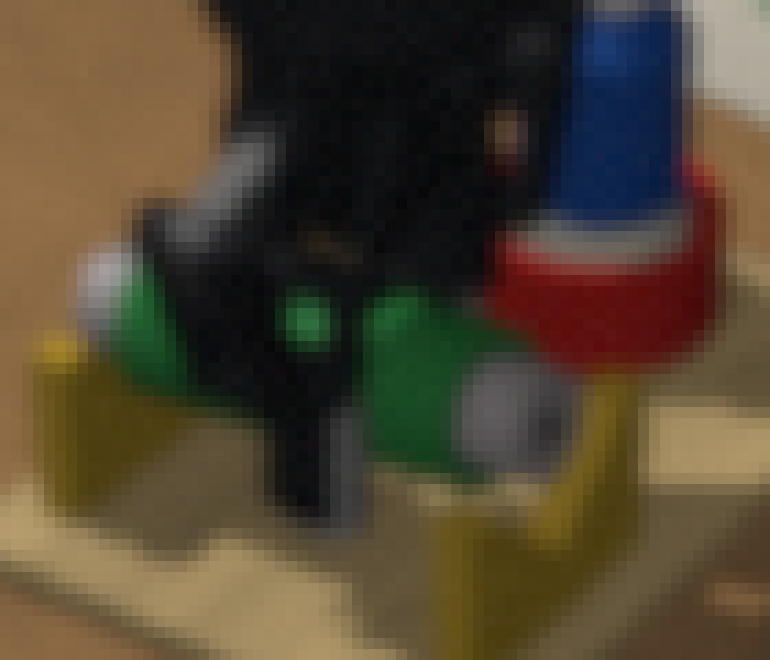

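```bash
python3 -m pendant '[[[255,-1.5,0,0,0],[255,-1,0,0,0],[255,0,0,1,0],[255,0,0,1,0],[255,0,0,1,0],[255,0,0,1,0],[255,0,0,1,0],[255,0,0,0,0],[255,0,0,0,0],[255,0,0,0,0]]]' 20
python3 - <<'E'
from h import *
R,G=togo((.5135,.0047,.022),15.6)
o=snap("17");crop(o["side"][0],215,155,285,215,11,"pics/c17.png")
E
```

```text
time_s: 28.7
tcp_pos: [0.514, 0.0041, 0.0238]
orientation: [1.9, 2.501, 0.0]
contact_force: [0.3, -2.9, 5.8]
grip_width: 0.0367
t 28.7 tcp [0.514  0.0041 0.0238] ydir 15.54 zt [ 0.001 -0.    -1.   ] F [ 0.32 -2.87  5.84] M [-0.113  0.042  0.015] w 0.0367 q7 0.39
tool shift mm [ 0.7 -0.4  1.8]
yaw -0.001
```

View pics/c17.png

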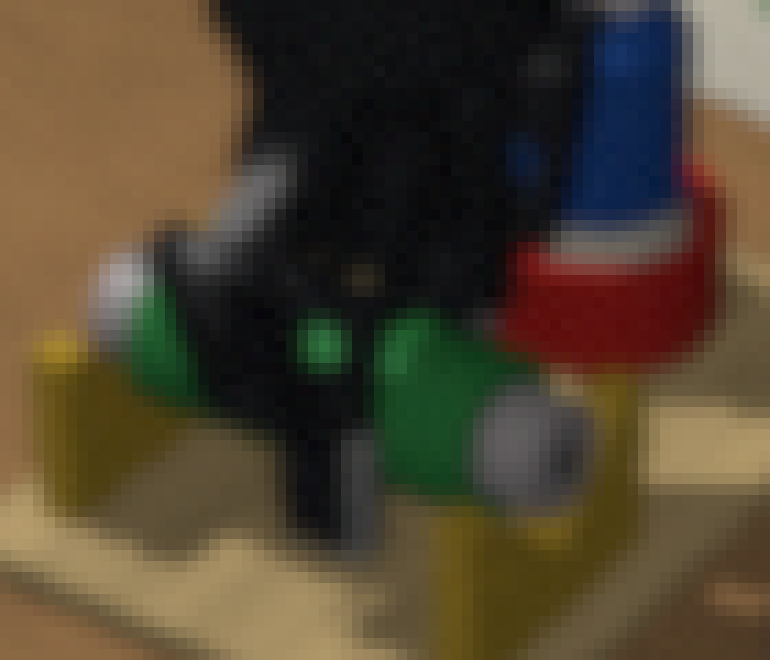

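```bash
python3 -m pendant '[[[255,0,0,1,0],[255,0,0,1,0],[255,0,0,1,0],[255,0,0,1,0],[255,0,0,0.5,0],[255,0,0,0,0],[255,0,0,0,0],[255,0,0,0,0],[255,0,0,0,0],[255,0,0,0,0]]]' 20
python3 - <<'E'
from h import *
R,G=togo((.5135,.0047,.022),15.6)
o=snap("18");crop(o["side"][0],215,155,285,215,11,"pics/c18.png")
E
```

```text
time_s: 29.8
tcp_pos: [0.5144, 0.0042, 0.0196]
orientation: [1.899, 2.501, 0.001]
contact_force: [0.3, -2.9, 8.8]
grip_width: 0.0366
t 29.8 tcp [0.5144 0.0042 0.0196] ydir 15.57 zt [ 0.002 -0.    -1.   ] F [ 0.32 -2.91  8.79] M [-0.189  0.111  0.122] w 0.0366 q7 0.4
tool shift mm [ 0.7 -0.7 -2.4]
yaw -0.001
```

View pics/c18.png

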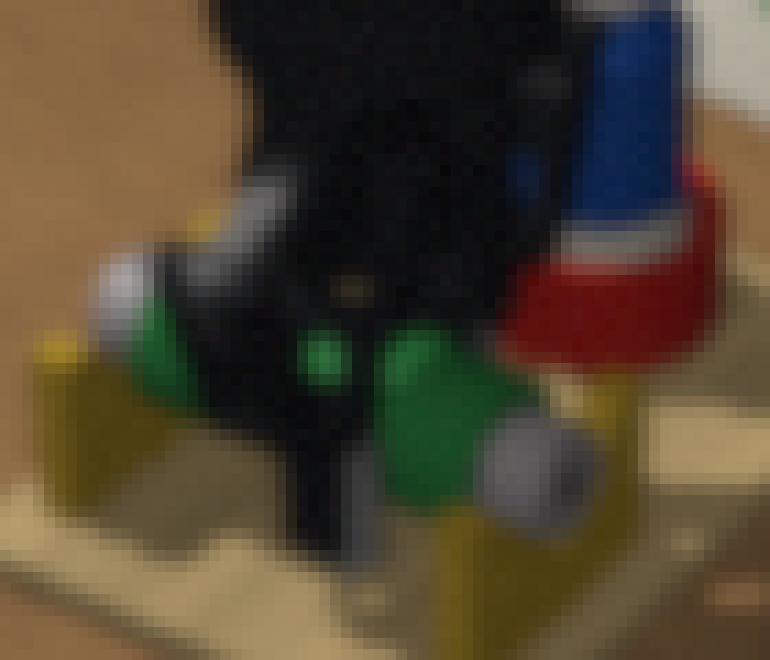

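```bash
python3 -m pendant '[[[255,0,0,0.7,0],[255,0,0,0.7,0],[255,0,0,0.6,0],[255,0,0,0,0],[255,0,0,0,0],[255,0,0,0,0],[255,0,0,0,0],[255,0,0,0,0],[255,0,0,0,0],[255,0,0,0,0]]]' 20
python3 - <<'E'
from h import *
R,G=togo((.5135,.0047,.022),15.6)
o=snap("19");crop(o["side"][0],215,155,285,215,11,"pics/c19.png")
E
```

```text
time_s: 30.9
tcp_pos: [0.5146, 0.0043, 0.0192]
orientation: [1.899, 2.501, 0.003]
contact_force: [-10.1, -3.1, 34.1]
grip_width: 0.0368
t 30.9 tcp [0.5146 0.0043 0.0192] ydir 15.58 zt [ 0.002  0.001 -1.   ] F [-10.11  -3.14  34.15] M [-0.228  2.047  0.4  ] w 0.0368 q7 0.4
tool shift mm [ 0.7 -0.9 -2.8]
yaw -0.0
```

View pics/c19.png

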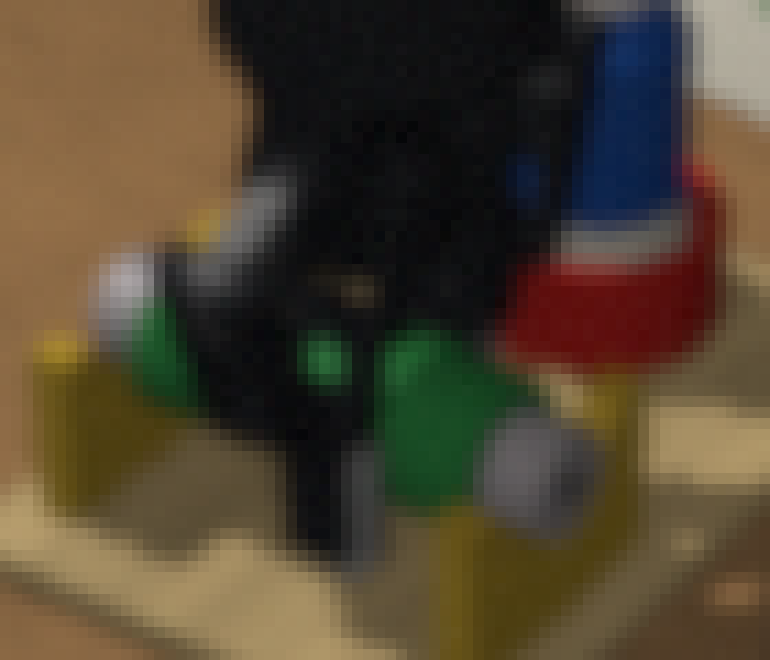

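The force jumped to about 34 N and the travel stopped. The right hub is deep in its notch (hole at crop (572,476), z about 49 mm), so both hubs look seated. I'll relieve the press and release.

```bash
python3 -m pendant '[[[255,0,-0.5,-1,0],[255,0,-0.4,-0.8,0],[255,0,0,0,0],[160,0,0,0,0],[120,0,0,0,0],[80,0,0,0,0],[0,0,0,0,0],[0,0,0,0,0],[0,0,0,0,0],[0,0,0,0,0]]]' 20
python3 - <<'E'
from h import *
R,G=togo()
o=snap("20");crop(o["side"][0],215,155,285,215,11,"pics/c20.png")
E
```

```text
time_s: 32.0
tcp_pos: [0.5125, 0.0047, 0.0185]
orientation: [-1.9, -2.502, 0.0]
contact_force: [-0.2, 0.3, -0.4]
grip_width: 0.0853
t 32.0 tcp [0.5125 0.0047 0.0185] ydir 15.59 zt [-0. -0. -1.] F [-0.19  0.29 -0.39] M [ 0.02   0.005 -0.013] w 0.0853 q7 0.4
```

View pics/c20.png

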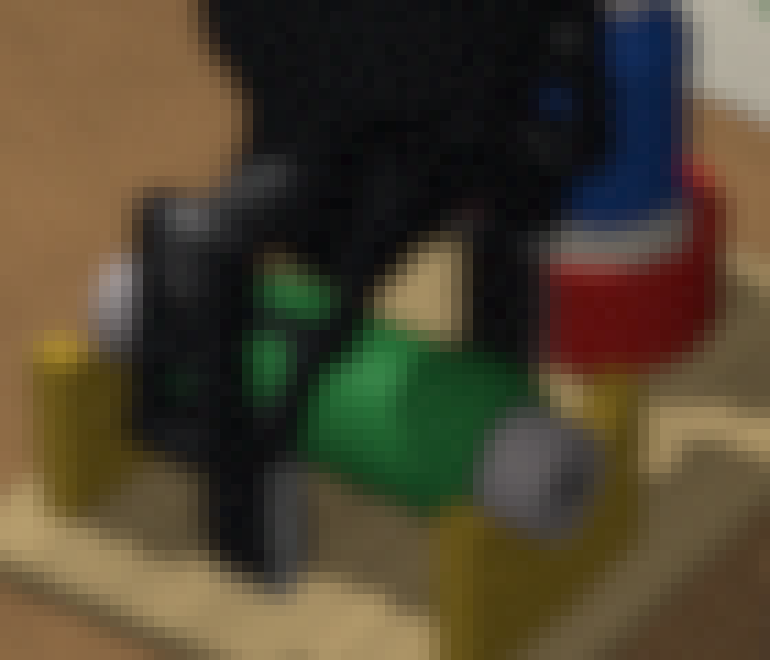

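Released, and the roller stayed put with its hub still in the notch. I'll retreat straight up and then swing clear of the top camera's view.

```bash
python3 -m pendant '[[[0,0,0,-10,0],[0,0,0,-20,0],[0,0,0,-30,0],[0,0,0,-40,0],[0,0,0,-40,0],[0,0,0,-30,0],[0,20,-10,0,0],[0,40,-20,0,0],[0,40,-20,0,0],[0,40,-20,0,0]]]' 20
python3 -m pendant '[[[0,40,-10,0,0],[0,40,-10,0,0],[0,40,-10,0,0],[0,40,-5,0,0],[0,20,0,0,0],[0,0,0,0,0],[0,0,0,0,0],[0,0,0,0,0],[0,0,0,0,0],[0,0,0,0,0]]]' 20
python3 - <<'E'
from h import *
R,G=togo()
o=snap("21");crop(o["side"][0],190,120,310,225,6,"pics/c21.png");crop(o["top"][0],200,120,290,220,6,"pics/c21t.png")
cv2.imwrite("pics/full21.png",np.hstack([o["top"][0]])[:,:,::-1])
E
```

```text
time_s: 33.1
tcp_pos: [0.4065, 0.1213, 0.1895]
orientation: [1.901, 2.5, 0.002]
contact_force: [0.6, 1.1, -0.9]
grip_width: 0.0852
time_s: 34.1
tcp_pos: [0.3259, 0.284, 0.1887]
orientation: [-1.902, -2.501, -0.0]
contact_force: [-0.4, -0.3, -0.2]
grip_width: 0.0854
t 34.1 tcp [0.3259 0.284  0.1887] ydir 15.5 zt [ 0.  0. -1.] F [-0.41 -0.27 -0.19] M [-0.025  0.017 -0.009] w 0.0854 q7 -0.57
```

View pics/c21.png

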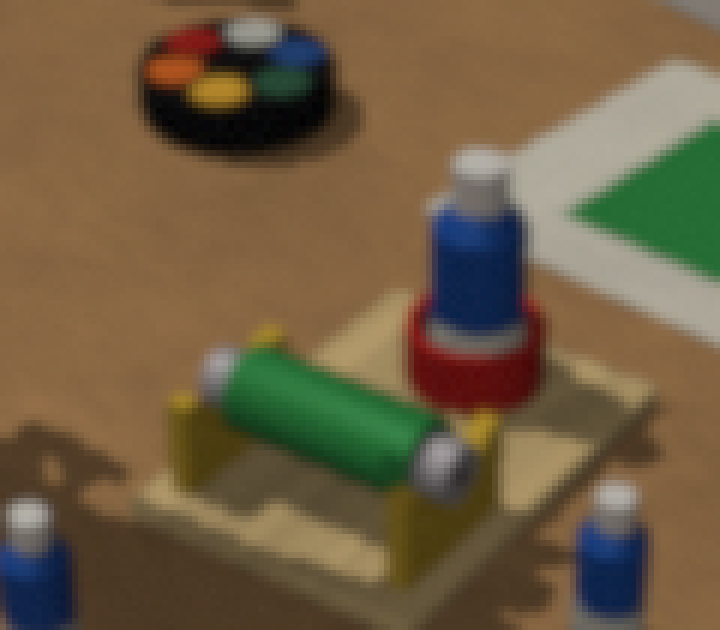

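View pics/full21.png

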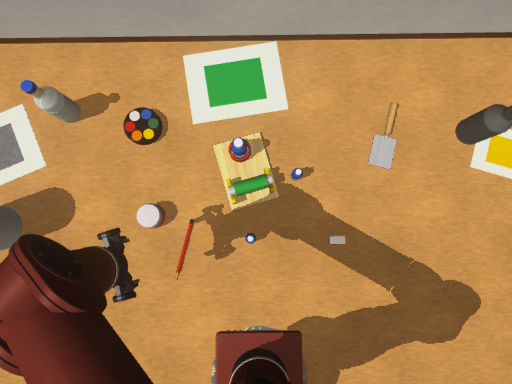

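Run:
```python
from h import *
f=np.load("pics/top21.npz");p,d=f["p"],f["d"];W=cloud("top",d)
O=np.array([.5097,.0184]);ex=np.array([.963,.269]);ey=np.array([-.269,.963])
m=hsvmask(p,(40,80,30),(85,255,255))>0;z=np.zeros_like(m);z[165:205,220:282]=m[165:205,220:282]
P=W[z&(W[...,2]>.04)];o=cv2.minAreaRect((P[:,:2]*1000).astype(np.float32));print("rubber",o,P[:,2].max())
s=(P[:,:2]-O)@ey;x=(P[:,:2]-O)@ex;print("y range",s.min(),s.max())
for lo in np.arange(-.045,.045,.015):
    k=(s>=lo)&(s<lo+.015);print(round(lo,3),np.percentile(P[k,2],[90,98]).round(4),"x",x[k].mean().round(4), (x[k].min()+x[k].max())/2)
a=W[(W[...,2]>.111)&(W[...,2]<.125)];a=a[np.hypot(a[:,0]-.61,a[:,1]-.046)<.04];c,rr=cv2.minEnclosingCircle(a[:,:2].astype(np.float32));print("cap",a.mean(0),c,rr,"ring (.6106,.0467)")
for n,q in(("tin",(149,215)),):pass
a0=cv2.cvtColor(np.load("pics/top0.npz")["p"],cv2.COLOR_RGB2GRAY)
```

```text
rubber ((465.7000732421875, 3.2232742309570312), (128.4927215576172, 90.37442779541016), 16.542360305786133) 1.0036734872109656
y range -0.047273903897085925 0.04302328139190165
-0.045 [0.0673 0.0681] x -0.0009 0.00013510443096010488
-0.03 [0.0675 0.0687] x -0.0018 -0.0007003617800009909
-0.015 [0.0665 0.0675] x -0.0013 -0.00011387177268405019
0.0 [0.0672 0.4799] x -0.0041 -0.04665569480677801
0.015 [0.0674 0.0683] x -0.0016 -0.0004943500077086698
0.03 [0.0676 0.0681] x -0.0016 -0.0009488099296658618
cap [0.61046188 0.04645568 0.11756902] (0.611095666885376, 0.04694511368870735) 0.012081190012395382 ring (.6106,.0467)
```

Run:
```python
from station import r
print(r.close_job())
```

```text
the job is handed in; nothing more can be done
None
```

I moved the blue bottle from the cradle into the red ring, laid the green roller in the V notches, and handed the job in at about 34 s.

- **Bottle:** in the last top view its cap is within about 1 mm of the ring centre. The cap top is 118 mm above the table, as it should be with the foot on the base.
- **Roller:** the gripper cannot tilt, so I tipped the roller in a light grip against the table and let the notches level it.
    - On the first lowering the rubber landed on the right-hand plate, about 4.5 mm off along the cradle. I lifted it slightly, shifted it and lowered it again.
    - In the last check the rubber top is at about 67 mm along its whole length, which puts the axis at 48 mm. It is about 2 mm off centre along the cradle and 1 mm or less across.
- **Other things:** both parts are released and the arm was clear of everything. In the last top view the bystanders and the two small bottles look unmoved; I judged that by eye and did not measure it. No check disagreed at the end.

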